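Make up two sample-preparation kits on the lab bench

ROBOT

A 6-joint arm with a two-finger parallel gripper is mounted at the origin on the work surface. World frame = base frame: x ahead of the robot, y to its left, z up, the work surface at z = 0. Lengths are in m, angles in rad, forces in N, time in s.
With the tool pointing down it reaches from about 0.3 to 0.775 m from the base axis. Payload 14.6 kg.
Tool frame: the origin (TCP) lies midway between the tips of the shut fingers; the grasp point (between the pads) lies 19 mm behind it (r.pinch_z is the distance from the TCP to the grasp point, in m); z points along the fingers, x is the direction in which the jaws open and shut, and the axes are right-handed (so a half turn about z gives the same grasp; the last joint's range is limited). The gripper opens to 94 mm and grips with 3 to 60 N. Pads are 16 mm wide; open, the fingers measure 119 mm over their backs; the gripper's body (75 mm by 177 mm) begins 78 mm behind the grasp point.
Start: joints at [1.137, 0.3, 1.521, -0, 1.321, -0.067], TCP at [0.197, 0.513, 0.205] pointing down, gripper open.
Joint ranges: [-3.03, 3.03], [-0.79, 2.21], [0.23, 2.52], [-1.04, 4.18], [0, 3.07], [-2.55, 2.55]. Speed limits (rad/s): [2.22, 2.22, 2.57, 3.14, 3.14, 3.14].

INTERFACE

Orientations are given as [roll, pitch, yaw] about the fixed x, y, z axes, in that order (R = Rz(yaw) Ry(pitch) Rx(roll)).
In Python, from bench import get_obs, eyes, job_done, spotter, r gives the robot as it stands.
- The arm moves only by the shell command python3 -m inch 'ROWS'. ROWS is JSON, a list of rows, each an object with "travel": the shift along the tool's x, y, z in cm, a list of three; "dr": the turn, a rotation vector about the tool's x, y, z in rad, a list of three; "grip": the finger opening in cm, from 0 to 9.4. A call has 1 to 20 rows; each row is the pose to reach, as a shift and turn from the pose commanded when the call began, along the tool's axes at that moment; what a row does not reach only later rows make up. A row lasts 1/12 s, in which the tool goes at most 41.7 mm and 7.16 degrees, less where a joint would pass 70% of its speed; a pose out of reach is approached as far as the arm can. A call with a gripper value outside its range is refused whole. The fingers move at their own pace and stop on an object; the grip force is fixed at half the most. Time passes only in rows, so rows that repeat a pose let the fingers close. It gives the time, the measured TCP pose, the force and the opening at its end, in the units of the state.
- get_obs(): the state, without advancing time (a new reading comes with each control period).
- eyes.read_camera(name): name is "scene" or "top" or "wrist"; returns a dict with "frame" (480x640x3 uint8, red, green, blue), "depth" (480x640 float32, m along the optical axis (not along the pixel's ray), 0 where there is no reading), "K" (3x3 intrinsics, pixels), "dist" ([k1, k2, p1, p2, k3] as OpenCV has them; the pictures are not rectified), "cam_to_world" (4x4, takes a point from camera to world coordinates). Camera axes: x right, y down, z forward; pixel columns grow to the right and rows downward; lengths in m; the calibration is good to about 2 mm. A picture is of the moment at which its call begins.
- job_done(): hands the job in, once; it reports no verdict.
Trained networks look in a picture, given as the dict that the camera call returned (one of the last four; its "shot" number tells which), for a name from the list of things; names that differ only in an ending like _2 or _b are one class to them, and where a whole thing is asked for, a point or a joint stands for the part that bears it (a point fixed in the world has none). Each returns a list of dicts, best first, with "conf" (0 to 1); they miss things now and then, are a little off and sometimes report something else, mostly with a low value. They report only what shows in the picture. A call takes as long as a camera call. They do not tell look-alikes from the thing itself.
- spotter.search_frame(thing, picture): "xy" ([column, row] in pixels, amid what is visible of it).
- spotter.landmark_of(thing, picture): "xy" ([column, row] in pixels: a listed point, or the origin of a listed thing).
The state is a dict: "time_s": time; "joint_pos": joint angles; "joint_velocities": joint speeds; "joint_efforts": joint torques, N m; "ee_pos": TCP position; "eef_rot": TCP orientation; "ft_force": force on the tool from outside, world axes, zero at the start; "ft_torque": the same for the moment, N m; "grip_width": opening from 0.0 (shut) to 1.0 (fully open).
Only numpy, scipy, OpenCV 4.12 (cv2) and the standard library are available. Lean on these libraries where they do the work, as an engineer would, in place of code of your own. Each camera call takes 0.05 s, during which the arm holds its last target.

TASK

Make up the two kits from the stock on the bench. In the long tray: stand the open porcelain cup on the centre of the large pad, then set the upturned cup mouth-down on it, rim squarely on rim, and stand the tall bottle on the centre of the small pad. In the round tray: the squat jar upright on the centre of the large pad and the steel weight upright on the centre of the small pad; leave the wash bottle and the tube rack where they are.

Things in the scene. Friction and masses are not known exactly. Their poses are not given: they have to be found in the camera images.
- cup: open thick-walled white porcelain cup, standing mouth-up: straight round wall, outer diameter 58 mm, wall 7 mm, height 45 mm, about 150 g. Origin: centre of its underside (the closed base); z up through the mouth, rim at z = 45 mm.
- cover: a second porcelain cup, the same shape, standing mouth-down with its closed base on top: outer diameter 58 mm, wall 7 mm, height 45 mm, about 150 g. Origin: centre of its rim, which is its underside as it stands; z up, towards the closed base at z = 45 mm. Set on the cup rim on rim, its origin lies 45 mm above the cup's.
- tall_bottle: tall slim amber glass bottle with a narrow white cap: straight body of diameter 42 mm up to 72 mm height, sloping shoulder, cap of diameter 26 mm from 82 to 100 mm height; about 200 g. Origin: centre of its underside, z up.
- jar: squat amber glass jar with a wide white lid: straight body of diameter 52 mm up to 42 mm height, lid of diameter 42 mm from 47 to 62 mm height; about 140 g. Origin: centre of its underside, z up.
- weight: bare steel laboratory weight with a knob on top: straight body of diameter 36 mm up to 36 mm height, neck, knob of diameter 22 mm from 46 to 53 mm height; about 250 g. Origin: centre of its underside, z up.
- long_tray: white rectangular tray fixed to the bench, 250 mm (x) by 140 mm (y), rim 12 mm high and 4 mm thick, inner floor 4 mm above the bench. Two flat black round pads are let into the floor (flush): the large one, diameter 74 mm, centred at x = -60 mm, y = 0; the small one, diameter 50 mm, centred at x = +60 mm, y = 0. Origin: centre of its underside, on the bench; x along the long side, towards the small pad; z up.
- round_tray: white round tray fixed to the bench, diameter 200 mm, rim 12 mm high and 4 mm thick, inner floor 4 mm above the bench. Two flat black round pads are let into the floor (flush): the large one, diameter 68 mm, centred at x = -45 mm, y = 0; the small one, diameter 40 mm, centred at x = +50 mm, y = 0. Origin: centre of its underside, on the bench; x towards the small pad; z up.
- wash_bottle: bystander: white plastic wash bottle with a blue cap and a thin bent spout, diameter 56 mm, 128 mm high, the spout reaching 53 mm from the axis, loose. Origin: centre of its underside; x along the spout. Not part of the job.
- tube_rack: bystander: blue rack with ten capped tubes, 124 mm (x) by 56 mm (y), 106 mm high, loose. Origin: centre of its underside. Not part of the job.
Things that resemble listed ones, but are neither listed nor needed, are in the scene too. What is shaped like the tall_bottle but red or yellow is not meant.

How it is judged:
By the outcome, as a careful person would: the job done as asked, in the order asked, and still so for the second after the job is handed in, with the robot touching nothing.
It also fails if it takes over 131 s, if anything falls off the work surface, if the arm or the gripper's body presses on something with over 40 N, if the wrist force passes 120 N, or if a joint passes its speed limit or range.

## Working session

There is one attempt and no reset: what is moved stays moved. The work goes in short steps, Python scripts to look and compute and a shell command to move; the robot and the scene stay as the last step left them, time stands still between calls to the robot, and variables do not carry over. Pictures are saved under pics/ and viewed, and the job is handed in when it is done.

```bash
ls; mkdir -p pics; python3 - <<'E'
from bench import get_obs, eyes, r
import cv2
print({k:(v if not hasattr(v,'round') else v) for k,v in get_obs().items()})
for n in ["scene","top","wrist"]:
    p=eyes.read_camera(n); cv2.imwrite(f"pics/{n}0.png",p["frame"][:,:,::-1]); print(n,p["K"],p["dist"],p["cam_to_world"])
E
```

```text
pics
{'time_s': 0.0, 'joint_pos': array([ 1.13738303e+00,  3.00482690e-01,  1.52156505e+00, -2.74119184e-05,
        1.32073094e+00, -6.65863703e-02]), 'joint_velocities': array([ 0.00237173, -0.00041586, -0.00059118, -0.00016214,  0.00194551,
       -0.00028094]), 'joint_efforts': array([-2.81206761e-03, -5.31792963e+01, -3.52740705e+01,  7.06576556e-02,
        2.44012027e-02, -7.07105005e-05]), 'ee_pos': array([0.19715114, 0.51316615, 0.20488677]), 'eef_rot': array([-3.14154023e+00,  1.18516530e-03,  1.20397623e+00]), 'ft_force': array([0.42554797, 0.45525486, 0.08177984]), 'ft_torque': array([-0.03454197, -0.05711527,  0.01268968]), 'grip_width': 1.0022023282656183}
scene [[458.85556963   0.         328.79760426]
 [  0.         458.85556963 246.93428152]
 [  0.           0.           1.        ]] [-0.03125535  0.          0.          0.          0.        ] [[ 0.66748941  0.46919441 -0.57819936  1.08303178]
 [ 0.74461665 -0.42265932  0.51662863 -0.45856474]
 [-0.00198208 -0.77538101 -0.63149059  0.57467502]
 [ 0.          0.          0.          1.        ]]
top [[487.68830721   0.         319.56858608]
 [  0.         487.68830721 241.8974928 ]
 [  0.           0.           1.        ]] [-0.07459208  0.          0.          0.          0.        ] [[-9.68728679e-04 -9.95226713e-01  9.75850981e-02  5.00782294e-01]
 [-9.99694228e-01  3.37499736e-03  2.44961076e-02 -1.75647884e-02]
 [-2.47085301e-02 -9.75315292e-02 -9.94925670e-01  9.66540020e-01]
 [ 0.00000000e+00  0.00000000e+00  0.00000000e+00  1.00000000e+00]]
wrist [[401.69877906   0.         314.61573451]
 [  0.         401.69877906 243.61377981]
 [  0.           0.           1.        ]] [-0.05571277  0.          0.          0.          0.        ] [[ 0.35767352  0.89689093  0.26010826  0.12043736]
 [ 0.93384606 -0.34319384 -0.10074482  0.5418123 ]
 [-0.00108957  0.27893483 -0.96030942  0.38323284]
 [ 0.          0.          0.          1.        ]]
```

View pics/top0.png

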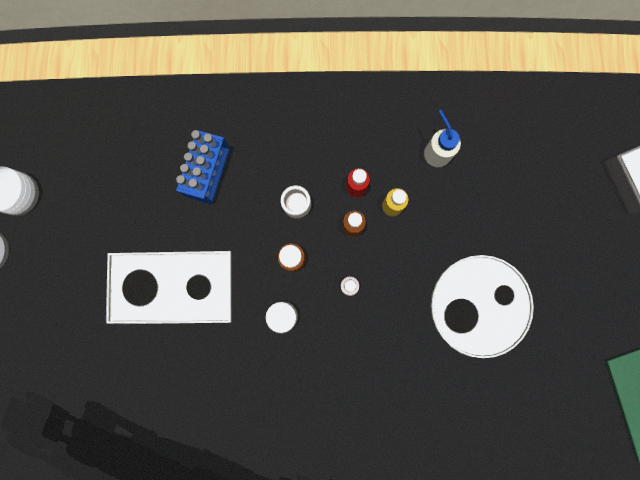

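View pics/scene0.png

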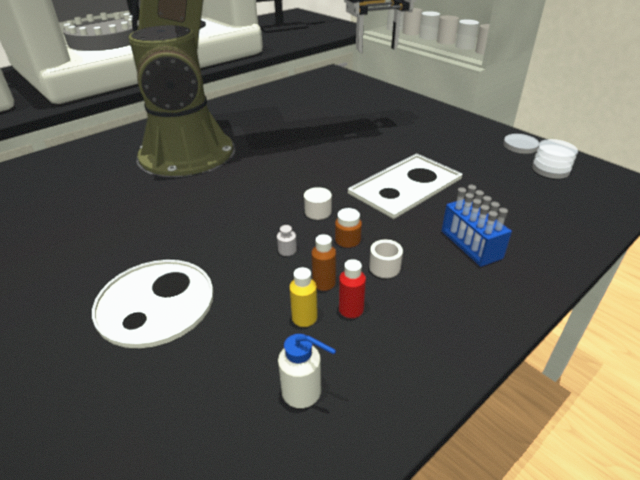

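View pics/wrist0.png

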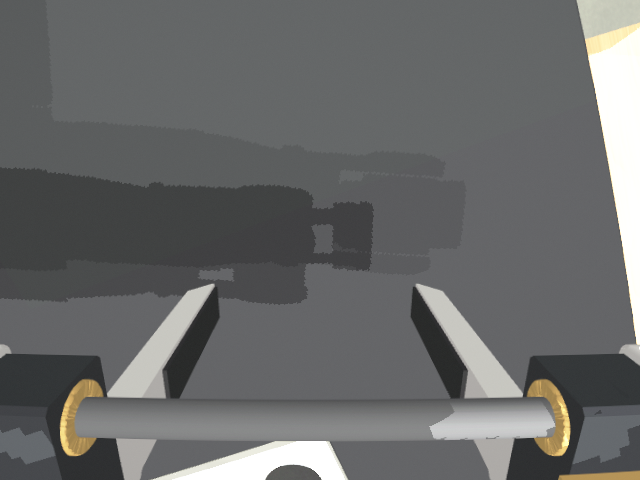

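```bash
cat > h.py <<'E'
from bench import get_obs, eyes, spotter, r
import numpy as np, cv2
from scipy.optimize import least_squares
from scipy.spatial.transform import Rotation as R
def ray(p,uv):
    n=cv2.undistortPoints(np.array(uv,float).reshape(-1,1,2),p["K"],np.array(p["dist"]))[:,0]
    T=p["cam_to_world"]; return T[:3,3],(np.c_[n,np.ones(len(n))]@T[:3,:3].T)
def onz(p,uv,z):
    o,d=ray(p,uv); s=(z-o[2])/d[:,2]; return o+d*s[:,None]
def cloud(p):
    v,u=np.mgrid[0:480,0:640]; o,d=ray(p,np.c_[u.ravel(),v.ravel()])
    return (o+d*p["depth"].reshape(-1,1)).reshape(480,640,3)
def circ(P):
    f=lambda q:np.hypot(P[:,0]-q[0],P[:,1]-q[1])-q[2]
    s=least_squares(f,[*P[:,:2].mean(0),.02],loss="soft_l1",f_scale=.001); return s.x,np.sqrt(np.mean(s.fun**2))
def proj(p,X):
    M=np.linalg.inv(p["cam_to_world"]); rv,_=cv2.Rodrigues(M[:3,:3])
    return cv2.projectPoints(np.array(X,float).reshape(-1,3),rv,M[:3,3],p["K"],np.array(p["dist"]))[0][:,0]
def top_circle(p,C,xy,z,tol=.004,rad=.04):
    "edge of the blob of points at height z near xy -> circle fit"
    m=(abs(C[...,2]-z)<tol)&(np.hypot(C[...,0]-xy[0],C[...,1]-xy[1])<rad)&(p["depth"]>0)
    c,_=cv2.findContours(m.astype(np.uint8),cv2.RETR_EXTERNAL,cv2.CHAIN_APPROX_NONE)
    if not c: return None
    c=max(c,key=cv2.contourArea)[:,0]
    if len(c)<8: return None
    return circ(onz(p,c,np.median(C[m][:,2]))), np.median(C[m][:,2]), len(c)
def pads(p):
    g=cv2.cvtColor(p["frame"],cv2.COLOR_RGB2GRAY)
    b=(g<120).astype(np.uint8); c,h=cv2.findContours(b,cv2.RETR_CCOMP,cv2.CHAIN_APPROX_NONE)
    out=[]
    for k in c:
        if not 150<cv2.contourArea(k)<6000: continue
        P=onz(p,k[:,0],.004); s,e=circ(P)
        if e<.0015 and .015<s[2]<.042: out.append((k[:,0].mean(0).round(),s.round(4),round(e,5)))
    return out
E
python3 - <<'E'
from h import *
np.set_printoptions(suppress=True,precision=4)
for cam in ["top","scene"]:
    p=eyes.read_camera(cam); C=cloud(p); print(cam)
    for q in pads(p): print(" pad",q)
    for n,zt in [("cup",.045),("cover",.045),("tall_bottle",.1),("jar",.062),("weight",.053),("wash_bottle",.128),("tube_rack",.106)]:
        for d in spotter.search_frame(n,p):
            if d["conf"]<.3: continue
            X=onz(p,[d["xy"]],zt/2)[0]
            print(n,np.round(d["conf"],2),np.round(d["xy"]),X, top_circle(p,C,X,zt))
    for n in ["long_tray","round_tray"]:
        for d in spotter.landmark_of(n,p)[:2]: print(n,d["conf"],d["xy"],onz(p,[d["xy"]],0))
E
```

```text
top
 pad (array([461., 315.]), array([ 0.4496, -0.2705,  0.0323]), np.float64(0.00052))
 pad (array([504., 295.]), array([ 0.4894, -0.3566,  0.0184]), np.float64(0.00054))
 pad (array([198., 287.]), array([0.5064, 0.2477, 0.0234]), np.float64(0.0006))
 pad (array([139., 287.]), array([0.5048, 0.3676, 0.0355]), np.float64(0.00057))
 pad (array([281., 317.]), array([0.4474, 0.0829, 0.0314]), np.float64(0.00056))
 pad (array([350., 286.]), array([ 0.5087, -0.0527,  0.0194]), np.float64(0.00052))
 pad (array([290., 256.]), array([0.5677, 0.0651, 0.0239]), np.float64(0.00054))
 pad (array([355., 219.]), array([ 0.6404, -0.0639,  0.0159]), np.float64(0.00066))
 pad (array([397., 199.]), array([ 0.6806, -0.1484,  0.0233]), np.float64(0.00065))
 pad (array([295., 200.]), array([0.6797, 0.0554, 0.0315]), np.float64(0.0007))
 pad (array([359., 175.]), array([ 0.7291, -0.0736,  0.0159]), np.float64(0.00075))
cup 0.96 [298. 203.] [0.6705 0.0478 0.0225] ((array([0.673 , 0.0524, 0.0279]), np.float64(0.0006869730698341532)), np.float64(0.04472355714863474), 83)
cover 0.66 [283. 315.] [0.4528 0.0755
[... 2235 characters left out ...]
6038944)), np.float64(0.06203243231444322), 53)
weight 0.91 [286. 240.] [ 0.5112 -0.057   0.0265] ((array([ 0.5091, -0.0568,  0.0113]), np.float64(0.001263981778544537)), np.float64(0.053172212228340066), 30)
wash_bottle 0.67 [299. 372.] [ 0.7845 -0.2446  0.064 ] ((array([ 0.8357, -0.343 ,  0.1222]), np.float64(0.0019174357424041034)), np.float64(0.12572483428360748), 48)
tube_rack 0.71 [478. 227.] [0.7515 0.2199 0.053 ] ((array([0.7655, 0.2346, 0.0081]), np.float64(0.001015823008807368)), np.float64(0.10463812017995033), 19)
long_tray 0.67 [405.9, 186.7] [[0.5109 0.2979 0.    ]]
long_tray 0.31 [384.1, 267.3] [[0.6716 0.0484 0.    ]]
round_tray 0.83 [151.3, 297.7] [[ 0.4534 -0.3142  0.    ]]
```

```bash
cat >> h.py <<'E'
def plan(xyz,yaw_deg):
    s=get_obs(); R0=R.from_euler("xyz",s["eef_rot"]); Rt=R.from_euler("xyz",[np.pi,0,np.radians(yaw_deg)])
    print("t",round(s["time_s"],2),"pos",s["ee_pos"].round(4),"yaw",np.degrees(s["eef_rot"]).round(2),"grip",round(s["grip_width"]*9.4,2),"F",s["ft_force"].round(1))
    print("travel",(R0.inv().apply(np.array(xyz)-s["ee_pos"])*100).round(2),"dr",(R0.inv()*Rt).as_rotvec().round(3))
def save(p,name,box=None,k=1):
    f=p["frame"]
    if box: f=f[box[1]:box[3],box[0]:box[2]]
    cv2.imwrite("pics/"+name,cv2.resize(f,None,fx=k,fy=k,interpolation=cv2.INTER_CUBIC)[:,:,::-1])
E
python3 - <<'E'
from h import *
p=eyes.read_camera("scene"); save(p,"crop_s.png",(250,170,430,340),4.4*.8)
plan([.673,.05,.17],90)
E
```

```text
t 1.2 pos [0.1973 0.5134 0.2055] yaw [180.     0.    68.98] grip 9.4 F [ 0.9  0.5 -0.8]
travel [-26.19  61.03   3.55] dr [ 0.     0.    -0.367]
```

View pics/crop_s.png

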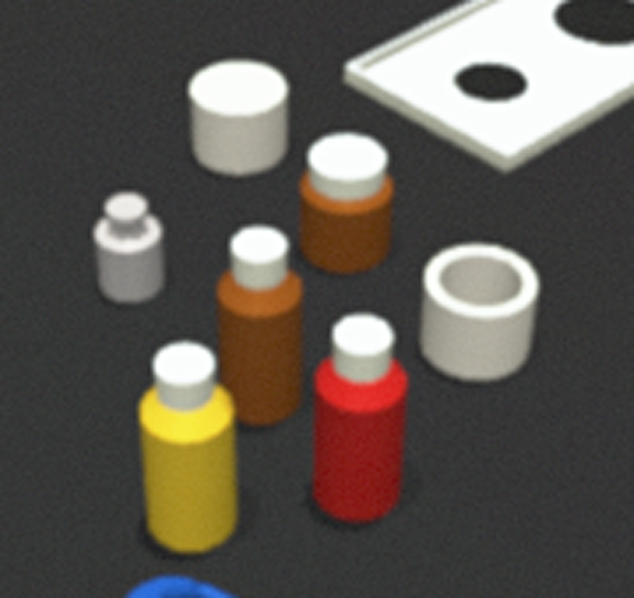

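The tall-bottle candidates in the scene picture are amber (324,262), red (352,290) and yellow (304,300). The amber one fits, since red and yellow are excluded. The open cup is at (385,259) and the upturned cover at (318,203). I'll move over the cup now.

```bash
python3 -m inch '[{"travel":[-4,9,0],"dr":[0,0,-0.06],"grip":9.4},{"travel":[-26.2,61,3.5],"dr":[0,0,-0.367],"grip":9.4},{"travel":[-26.2,61,3.5],"dr":[0,0,-0.367],"grip":9.4},{"travel":[-26.2,61,3.5],"dr":[0,0,-0.367],"grip":9.4},{"travel":[-26.2,61,3.5],"dr":[0,0,-0.367],"grip":9.4},{"travel":[-26.2,61,3.5],"dr":[0,0,-0.367],"grip":9.4},{"travel":[-26.2,61,3.5],"dr":[0,0,-0.367],"grip":9.4},{"travel":[-26.2,61,3.5],"dr":[0,0,-0.367],"grip":9.4},{"travel":[-26.2,61,3.5],"dr":[0,0,-0.367],"grip":9.4},{"travel":[-26.2,61,3.5],"dr":[0,0,-0.367],"grip":9.4},{"travel":[-26.2,61,3.5],"dr":[0,0,-0.367],"grip":9.4},{"travel":[-26.2,61,3.5],"dr":[0,0,-0.367],"grip":9.4},{"travel":[-26.2,61,3.5],"dr":[0,0,-0.367],"grip":9.4},{"travel":[-26.2,61,3.5],"dr":[0,0,-0.367],"grip":9.4},{"travel":[-26.2,61,3.5],"dr":[0,0,-0.367],"grip":9.4},{"travel":[-26.2,61,3.5],"dr":[0,0,-0.367],"grip":9.4},{"travel":[-26.2,61,3.5],"dr":[0,0,-0.367],"grip":9.4},{"travel":[-26.2,61,3.5],"dr":[0,0,-0.367],"grip":9.4},{"travel":[-26.2,61,3.5],"dr":[0,0,-0.367],"grip":9.4},{"travel":[-26.2,61,3.5],"dr":[0,0,-0.367],"grip":9.4}]'; python3 - <<'E'
from h import *
np.set_printoptions(suppress=True,precision=4)
plan([.673,.05,.17],90)
p=eyes.read_camera("wrist"); C=cloud(p); save(p,"w1.png")
s=get_obs(); print("tcp px",proj(p,s["ee_pos"]), "cam", p["cam_to_world"][:3,3])
for n,X,z in [("cup",(.673,.05),.045),("jar",(.5645,.058),.062),("red",(.706,-.07),.1),("amber",(.627,-.062),.1)]:
    print(n,top_circle(p,C,X,z))
E
```

```text
time_s: 2.87
ee_pos: [0.6721, 0.0513, 0.1708]
eef_rot: [3.142, -0.0, 1.572]
ft_force: [-0.5, -0.0, -0.5]
grip_width: 0.999
t 2.87 pos [0.6721 0.0513 0.1708] yaw [180.    -0.01  90.08] grip 9.39 F [-0.5 -0.  -0.5]
travel [-0.13  0.09  0.08] dr [ 0.    -0.     0.001]
tcp px [[316.3877 304.2726]] cam [0.5899 0.0503 0.349 ]
cup ((array([0.6712, 0.0503, 0.0283]), np.float64(0.000259552339760324)), np.float64(0.043767913573360795), 202)
jar ((array([0.5632, 0.0584, 0.0204]), np.float64(0.0002630972775692066)), np.float64(0.06103098416989511), 179)
red ((array([ 0.7049, -0.0689,  0.0127]), np.float64(0.000367989621615455)), np.float64(0.09891639752832551), 104)
amber ((array([ 0.6258, -0.0604,  0.0128]), np.float64(0.0002890899432150349)), np.float64(0.09907225944864834), 118)
```

View pics/w1.png

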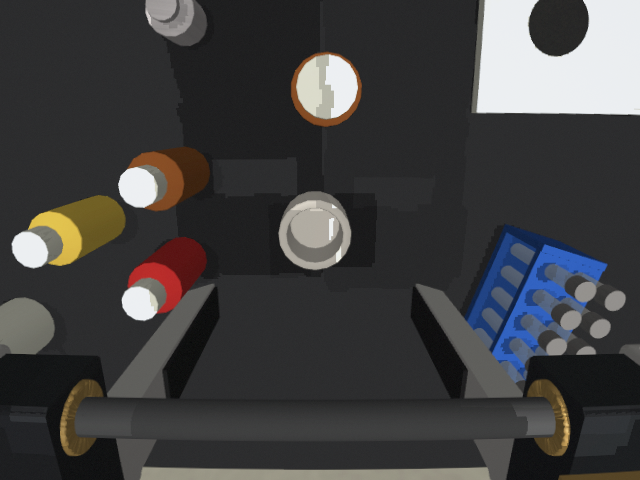

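The wrist picture shows the cup at (315,231) between the fingers. The fitted radius is 28.3 mm and the rim is at z≈44 mm, which matches the cup. I'll descend and grip.

```bash
python3 -m inch '[{"travel":[-0.1,-0.1,4],"dr":[0,0,0],"grip":9.4},{"travel":[-0.1,-0.1,8],"dr":[0,0,0],"grip":9.4},{"travel":[-0.1,-0.1,11],"dr":[0,0,0],"grip":9.4},{"travel":[-0.1,-0.1,13.5],"dr":[0,0,0],"grip":9.4},{"travel":[-0.1,-0.1,15],"dr":[0,0,0],"grip":9.4},{"travel":[-0.1,-0.1,15.7],"dr":[0,0,0],"grip":9.4},{"travel":[-0.1,-0.1,15.7],"dr":[0,0,0],"grip":9.4},{"travel":[-0.1,-0.1,15.7],"dr":[0,0,0],"grip":9.4}]'; python3 - <<'E'
from h import *
plan([.6712,.0503,.0135],90)
E
```

```text
time_s: 3.58
ee_pos: [0.6723, 0.0494, 0.015]
eef_rot: [3.14, -0.0, 1.571]
ft_force: [0.5, 0.2, 0.5]
grip_width: 1.007
t 3.58 pos [0.6723 0.0494 0.015 ] yaw [179.89  -0.    90.04] grip 9.47 F [0.5 0.2 0.5]
travel [ 0.09 -0.11  0.15] dr [ 0.002 -0.     0.001]
```

```bash
python3 -m inch '[{"travel":[0.1,-0.1,0.1],"dr":[0,0,0],"grip":9.4},{"travel":[0.1,-0.1,0.1],"dr":[0,0,0],"grip":9.4},{"travel":[0.1,-0.1,0.1],"dr":[0,0,0],"grip":5.2},{"travel":[0.1,-0.1,0.1],"dr":[0,0,0],"grip":5.2},{"travel":[0.1,-0.1,0.1],"dr":[0,0,0],"grip":5.2},{"travel":[0.1,-0.1,0.1],"dr":[0,0,0],"grip":5.2},{"travel":[0.1,-0.1,0.1],"dr":[0,0,0],"grip":5.2},{"travel":[0.1,-0.1,0.1],"dr":[0,0,0],"grip":5.2},{"travel":[0.1,-0.1,0.1],"dr":[0,0,0],"grip":5.2},{"travel":[0.1,-0.1,0.1],"dr":[0,0,0],"grip":5.2},{"travel":[0.1,-0.1,0.1],"dr":[0,0,0],"grip":5.2},{"travel":[0.1,-0.1,0.1],"dr":[0,0,0],"grip":5.2}]'; python3 - <<'E'
from h import *
plan([.6712,.0503,.14],90)
p=eyes.read_camera("wrist"); C=cloud(p); save(p,"w2.png")
s=get_obs();print(top_circle(p,C,s["ee_pos"][:2],.045))
E
```

```text
time_s: 4.58
ee_pos: [0.6707, 0.0501, 0.0125]
eef_rot: [3.142, -0.0, 1.571]
ft_force: [-0.1, 0.9, 0.3]
grip_width: 0.605
t 4.58 pos [0.6707 0.0501 0.0125] yaw [180.    -0.    90.01] grip 5.69 F [-0.1  0.9  0.3]
travel [  0.02   0.05 -12.75] dr [ 0. -0.  0.]
((array([0.6707608 , 0.04945228, 0.0292218 ]), np.float64(0.0034595186813025443)), np.float64(0.0438028777374653), 582)
```

View pics/w2.png

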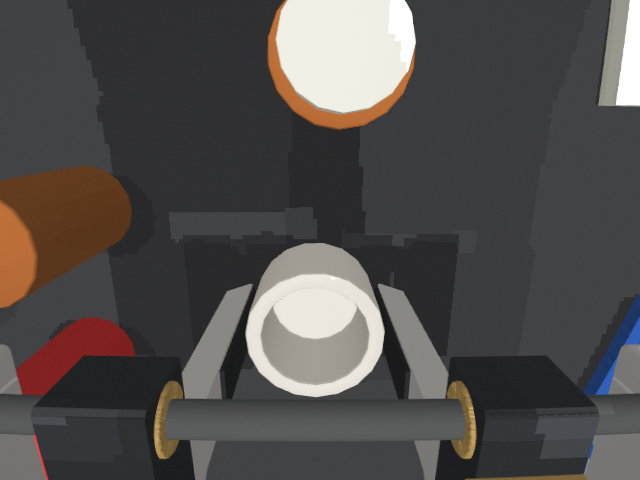

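The cup is gripped: the opening is 5.7 cm and it sits centred between the pads at (315,330). I'll lift it and carry it near the tray.

```bash
python3 -m inch '[{"travel":[0,0,-2],"dr":[0,0,0],"grip":5.2},{"travel":[0,0,-5],"dr":[0,0,0],"grip":5.2},{"travel":[0,0,-9],"dr":[0,0,0],"grip":5.2},{"travel":[0,0,-12.8],"dr":[0,0,0],"grip":5.2},{"travel":[3,-1,-12.8],"dr":[0,0,0],"grip":5.2},{"travel":[7,-2,-12.8],"dr":[0,0,0],"grip":5.2},{"travel":[11,-3,-12.8],"dr":[0,0,0],"grip":5.2},{"travel":[15,-4.5,-12.8],"dr":[0,0,0],"grip":5.2},{"travel":[19,-6,-12.8],"dr":[0,0,0],"grip":5.2},{"travel":[23,-7,-12.8],"dr":[0,0,0],"grip":5.2},{"travel":[27,-8,-12.8],"dr":[0,0,0],"grip":5.2},{"travel":[30,-9,-12.8],"dr":[0,0,0],"grip":5.2},{"travel":[31.6,-9.1,-12.8],"dr":[0,0,0],"grip":5.2},{"travel":[31.6,-9.1,-12.8],"dr":[0,0,0],"grip":5.2},{"travel":[31.6,-9.1,-12.8],"dr":[0,0,0],"grip":5.2},{"travel":[31.6,-9.1,-12.8],"dr":[0,0,0],"grip":5.2}]'; python3 - <<'E'
from h import *
np.set_printoptions(suppress=True,precision=4)
plan([.503,.3655,.06],90)
p=eyes.read_camera("wrist"); C=cloud(p); save(p,"w3.png")
s=get_obs();print(top_circle(p,C,s["ee_pos"][:2],s["ee_pos"][2]+.0315), s["ee_pos"])
for q in pads(p): print(q)
E
```

```text
time_s: 5.97
ee_pos: [0.5799, 0.365, 0.1401]
eef_rot: [-3.141, 0.001, 1.57]
ft_force: [-0.4, 0.1, -1.1]
grip_width: 0.608
t 5.97 pos [0.5799 0.365  0.1401] yaw [-179.97    0.03   89.97] grip 5.72 F [-0.4  0.1 -1.1]
travel [ 0.05 -7.68  8.01] dr [-0.     0.001 -0.001]
((array([0.5798, 0.3644, 0.0293]), np.float64(0.003368252799415661)), np.float64(0.17139375870718468), 573) [0.5801 0.3648 0.1403]
(array([161., 139.]), array([0.5061, 0.2458, 0.0245]), np.float64(0.00022))
```

View pics/w3.png

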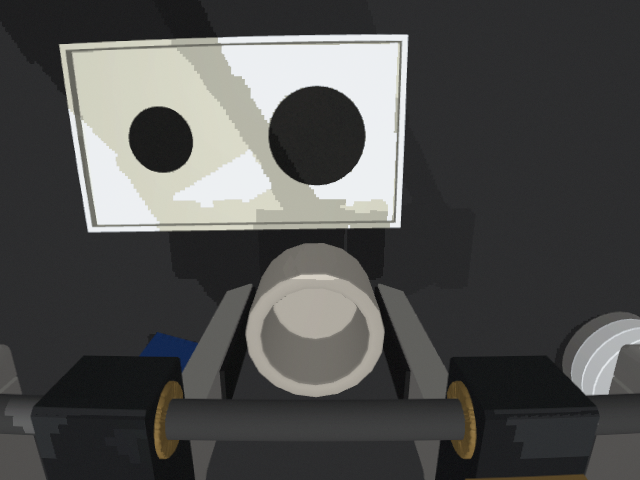

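```bash
sed -i 's/<6000/<12000/' h.py; cat >> h.py <<'E'
def held(p,C,dz,rad,lim=.6):
    "circle of the held thing's top, dz above TCP; radius known; uses only edges away from the fingers"
    s=get_obs(); o=s["ee_pos"]; ax=R.from_euler("xyz",s["eef_rot"]).apply([1,0,0])[:2]
    m=(abs(C[...,2]-o[2]-dz)<.004)&(np.hypot(C[...,0]-o[0],C[...,1]-o[1])<rad+.008)&(p["depth"]>0)
    c,_=cv2.findContours(m.astype(np.uint8),cv2.RETR_EXTERNAL,cv2.CHAIN_APPROX_NONE)
    c=max(c,key=cv2.contourArea)[:,0]; P=onz(p,c,np.median(C[m][:,2]))[:,:2]
    P=P[abs((P-o[:2])@ax)<lim*rad]
    f=lambda q:np.hypot(P[:,0]-q[0],P[:,1]-q[1])-rad
    q=least_squares(f,o[:2],loss="soft_l1",f_scale=.001); return q.x-o[:2], np.sqrt(np.mean(q.fun**2)), np.median(C[m][:,2])-o[2], len(P)
E
python3 - <<'E'
from h import *
np.set_printoptions(suppress=True,precision=4)
p=eyes.read_camera("wrist"); C=cloud(p)
for q in pads(p): print(q)
print(held(p,C,.0315,.029))
plan([.503,.3655,.06],90)
E
```

```text
(array([161., 139.]), array([0.506 , 0.2458, 0.0246]), np.float64(0.00023))
(array([317., 135.]), array([0.5043, 0.3655, 0.0364]), np.float64(0.00024))
(array([ 0.    , -0.0008]), np.float64(0.00029393671943616696), np.float64(0.0310972019873485), 176)
t 6.07 pos [0.5802 0.3647 0.1405] yaw [-180.      0.01   89.92] grip 5.75 F [-0.1 -0.4 -1.9]
travel [ 0.07 -7.72  8.05] dr [-0.     0.    -0.001]
```

The pads were measured in the wrist view at (317,135) and (161,139), 119.7 mm apart where 120 is expected. The tray rim is 12 mm and the cup is well above it. Next I place the cup.

```bash
python3 -m inch '[{"travel":[0.1,-3,1],"dr":[0,0,0],"grip":5.2},{"travel":[0.1,-6,3],"dr":[0,0,0],"grip":5.2},{"travel":[0.15,-7.6,6],"dr":[0,0,0],"grip":5.2},{"travel":[0.15,-7.6,9],"dr":[0,0,0],"grip":5.2},{"travel":[0.15,-7.6,11],"dr":[0,0,0],"grip":5.2},{"travel":[0.15,-7.6,11.5],"dr":[0,0,0],"grip":5.2},{"travel":[0.15,-7.6,11.8],"dr":[0,0,0],"grip":5.2},{"travel":[0.15,-7.6,11.8],"dr":[0,0,0],"grip":5.2},{"travel":[0.15,-7.6,11.8],"dr":[0,0,0],"grip":5.2}]'; python3 - <<'E'
from h import *
plan([.5043,.3663,.0168],90)
E
```

```text
time_s: 6.82
ee_pos: [0.5046, 0.3676, 0.0239]
eef_rot: [3.14, -0.001, 1.57]
ft_force: [0.5, -0.1, -1.8]
grip_width: 0.614
t 6.82 pos [0.5046 0.3676 0.0239] yaw [ 1.799e+02 -6.000e-02  8.998e+01] grip 5.77 F [ 0.5 -0.1 -1.8]
travel [-0.13 -0.03  0.71] dr [ 0.002 -0.001 -0.   ]
```

```bash
python3 -m inch '[{"travel":[-0.05,0,0.3],"dr":[0,0,0],"grip":5.2},{"travel":[-0.05,0,0.5],"dr":[0,0,0],"grip":5.2},{"travel":[-0.05,0,0.6],"dr":[0,0,0],"grip":5.2},{"travel":[-0.05,0,0.65],"dr":[0,0,0],"grip":5.2},{"travel":[-0.05,0,0.65],"dr":[0,0,0],"grip":5.2},{"travel":[-0.05,0,0.65],"dr":[0,0,0],"grip":5.2}]'; python3 - <<'E'
from h import *
for i in range(4):
  eyes.read_camera("wrist"); plan([.5043,.3663,.0168],90)
E
```

```text
time_s: 7.32
ee_pos: [0.5038, 0.3671, 0.0164]
eef_rot: [3.141, -0.0, 1.571]
ft_force: [-1.9, -2.3, 4.8]
grip_width: 0.612
t 7.37 pos [0.5038 0.367  0.0164] yaw [179.98  -0.    90.02] grip 5.75 F [-2.3 -2.7  5.9]
travel [-0.07  0.05 -0.04] dr [ 0. -0.  0.]
t 7.42 pos [0.5038 0.3671 0.0164] yaw [ 1.7998e+02 -1.0000e-02  9.0010e+01] grip 5.75 F [-1.  -2.5  5.6]
travel [-0.08  0.05 -0.04] dr [ 0. -0.  0.]
t 7.47 pos [0.5038 0.3671 0.0164] yaw [ 1.7998e+02 -1.0000e-02  9.0010e+01] grip 5.72 F [-1.9 -2.7  6.6]
travel [-0.08  0.05 -0.04] dr [ 0. -0.  0.]
t 7.52 pos [0.5038 0.367  0.0164] yaw [ 1.7998e+02 -1.0000e-02  9.0010e+01] grip 5.74 F [-2.7 -2.7  6.3]
travel [-0.07  0.05 -0.04] dr [ 0. -0.  0.]
```

```bash
python3 -m inch '[{"travel":[0,0,0],"dr":[0,0,0],"grip":6.5},{"travel":[0,0,0],"dr":[0,0,0],"grip":7.6},{"travel":[0,0,0],"dr":[0,0,0],"grip":7.6},{"travel":[0,0,0],"dr":[0,0,0],"grip":7.6},{"travel":[0,0,-2],"dr":[0,0,0],"grip":7.6},{"travel":[0,0,-6],"dr":[0,0,0],"grip":7.6},{"travel":[0,0,-10],"dr":[0,0,0],"grip":9},{"travel":[0,0,-14],"dr":[0,0,0],"grip":9.4},{"travel":[0,0,-16],"dr":[0,0,0],"grip":9.4},{"travel":[0,0,-16],"dr":[0,0,0],"grip":9.4},{"travel":[0,0,-16],"dr":[0,0,0],"grip":9.4}]'; python3 - <<'E'
from h import *
np.set_printoptions(suppress=True,precision=4)
plan([.449,.077,.17],90)
p=eyes.read_camera("wrist"); C=cloud(p); save(p,"w4.png")
for q in pads(p): print(q)
print(top_circle(p,C,(.504,.366),.049))
E
```

```text
time_s: 8.43
ee_pos: [0.5039, 0.3672, 0.1766]
eef_rot: [3.14, -0.001, 1.571]
ft_force: [-0.8, -0.1, -1.4]
grip_width: 0.999
t 8.43 pos [0.5039 0.3672 0.1766] yaw [179.91  -0.06  90.01] grip 9.39 F [-0.8 -0.1 -1.4]
travel [-29.02  -5.49   0.63] dr [ 0.002 -0.001  0.   ]
(array([181., 224.]), array([0.5059, 0.246 , 0.0244]), np.float64(0.00025))
((array([0.5042, 0.3662, 0.0283]), np.float64(0.0002546547370316185)), np.float64(0.04773807634364319), 201)
```

View pics/w4.png

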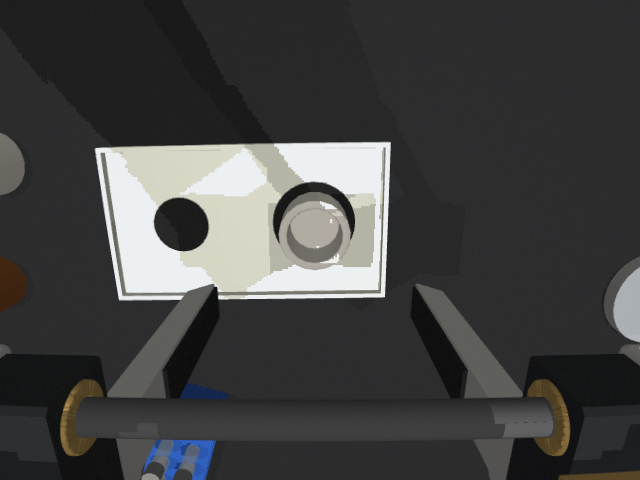

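The cup stands on the large pad: rim centre (315,231), measured at (.5042,.3662) against the pad's (.5043,.3655). Next is the cover.

```bash
python3 -m inch '[{"travel":[-3,-0.6,0],"dr":[0,0,0],"grip":9.4},{"travel":[-29,-5.5,0.6],"dr":[0,0,0],"grip":9.4},{"travel":[-29,-5.5,0.6],"dr":[0,0,0],"grip":9.4},{"travel":[-29,-5.5,0.6],"dr":[0,0,0],"grip":9.4},{"travel":[-29,-5.5,0.6],"dr":[0,0,0],"grip":9.4},{"travel":[-29,-5.5,0.6],"dr":[0,0,0],"grip":9.4},{"travel":[-29,-5.5,0.6],"dr":[0,0,0],"grip":9.4},{"travel":[-29,-5.5,0.6],"dr":[0,0,0],"grip":9.4},{"travel":[-29,-5.5,0.6],"dr":[0,0,0],"grip":9.4},{"travel":[-29,-5.5,0.6],"dr":[0,0,0],"grip":9.4},{"travel":[-29,-5.5,0.6],"dr":[0,0,0],"grip":9.4}]'; python3 - <<'E'
from h import *
np.set_printoptions(suppress=True,precision=4)
p=eyes.read_camera("wrist"); C=cloud(p); save(p,"w5.png")
q=top_circle(p,C,(.449,.077),.045); print(q)
print("weight",top_circle(p,C,(.509,-.054),.053))
plan([*q[0][0][:2],.0135],90)
E
```

```text
time_s: 9.4
ee_pos: [0.4486, 0.0777, 0.1692]
eef_rot: [-3.14, -0.0, 1.571]
ft_force: [0.5, -0.2, -0.3]
grip_width: 0.997
((array([0.4479, 0.0773, 0.0283]), np.float64(0.000241399976930217)), np.float64(0.04394532988980748), 202)
weight ((array([ 0.5069, -0.0527,  0.0107]), np.float64(0.00035718630243257297)), np.float64(0.051945217622647755), 72)
t 9.45 pos [0.4486 0.0779 0.1693] yaw [-179.93   -0.     90.06] grip 9.44 F [ 0.3 -0.2 -0.3]
travel [-0.06 -0.06 15.58] dr [-0.001 -0.     0.001]
```

View pics/w5.png

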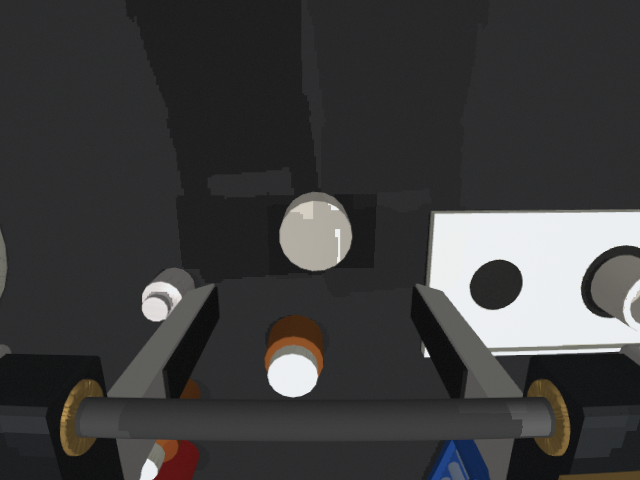

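```bash
python3 -m inch '[{"travel":[0,-0.05,4],"dr":[0,0,0],"grip":9.4},{"travel":[0,-0.05,8],"dr":[0,0,0],"grip":9.4},{"travel":[0,-0.05,11],"dr":[0,0,0],"grip":9.4},{"travel":[0,-0.05,13.5],"dr":[0,0,0],"grip":9.4},{"travel":[0,-0.05,15],"dr":[0,0,0],"grip":9.4},{"travel":[0,-0.05,15.6],"dr":[0,0,0],"grip":9.4},{"travel":[0,-0.05,15.6],"dr":[0,0,0],"grip":9.4},{"travel":[0,-0.05,15.6],"dr":[0,0,0],"grip":9.4},{"travel":[0,-0.05,15.6],"dr":[0,0,0],"grip":5.2},{"travel":[0,-0.05,15.6],"dr":[0,0,0],"grip":5.2},{"travel":[0,-0.05,15.6],"dr":[0,0,0],"grip":5.2},{"travel":[0,-0.05,15.6],"dr":[0,0,0],"grip":5.2},{"travel":[0,-0.05,15.6],"dr":[0,0,0],"grip":5.2},{"travel":[0,-0.05,15.6],"dr":[0,0,0],"grip":5.2},{"travel":[0,-0.05,15.6],"dr":[0,0,0],"grip":5.2},{"travel":[0,-0.05,15.6],"dr":[0,0,0],"grip":5.2},{"travel":[0,-0.05,15.6],"dr":[0,0,0],"grip":5.2},{"travel":[0,-0.05,15.6],"dr":[0,0,0],"grip":5.2}]'; python3 - <<'E'
from h import *
np.set_printoptions(suppress=True,precision=4)
p=eyes.read_camera("wrist"); C=cloud(p)
print(held(p,C,.0315,.029))
plan([.5842,.3665,.15],90)
E
```

```text
time_s: 10.95
ee_pos: [0.4483, 0.077, 0.0142]
eef_rot: [3.141, -0.0, 1.571]
ft_force: [-0.8, 0.3, 5.3]
grip_width: 0.615
(array([-0.0004, -0.0009]), np.float64(0.0005660891236594643), np.float64(0.029842730890992382), 183)
t 11.0 pos [0.4483 0.0771 0.0142] yaw [179.98  -0.    90.01] grip 5.82 F [-1.5  0.5  5.8]
travel [ 28.94  13.6  -13.58] dr [ 0. -0.  0.]
```

```bash
python3 -m inch '[{"travel":[0,0,-2],"dr":[0,0,0],"grip":5.2},{"travel":[0,0,-5],"dr":[0,0,0],"grip":5.2},{"travel":[0,0,-9],"dr":[0,0,0],"grip":5.2},{"travel":[0,0,-13.6],"dr":[0,0,0],"grip":5.2},{"travel":[2,1,-13.6],"dr":[0,0,0],"grip":5.2},{"travel":[5.5,2.5,-13.6],"dr":[0,0,0],"grip":5.2},{"travel":[9,4,-13.6],"dr":[0,0,0],"grip":5.2},{"travel":[12.5,6,-13.6],"dr":[0,0,0],"grip":5.2},{"travel":[16,7.5,-13.6],"dr":[0,0,0],"grip":5.2},{"travel":[19.5,9,-13.6],"dr":[0,0,0],"grip":5.2},{"travel":[23,11,-13.6],"dr":[0,0,0],"grip":5.2},{"travel":[26.5,12.5,-13.6],"dr":[0,0,0],"grip":5.2},{"travel":[29,13.6,-13.6],"dr":[0,0,0],"grip":5.2},{"travel":[29,13.6,-13.6],"dr":[0,0,0],"grip":5.2},{"travel":[29,13.6,-13.6],"dr":[0,0,0],"grip":5.2},{"travel":[29,13.6,-13.6],"dr":[0,0,0],"grip":5.2}]'; python3 - <<'E'
from h import *
np.set_printoptions(suppress=True,precision=4)
p=eyes.read_camera("wrist"); C=cloud(p); save(p,"w6.png")
print(held(p,C,.0305,.029)); print("cup",top_circle(p,C,(.504,.366),.049)); print(pads(p))
plan([.5042,.3671,.0632],90)
E
```

```text
time_s: 12.33
ee_pos: [0.5838, 0.3664, 0.1492]
eef_rot: [-3.14, 0.001, 1.571]
ft_force: [0.4, 0.1, -1.7]
grip_width: 0.618
(array([-0.0006, -0.0004]), np.float64(0.0005046794983784328), np.float64(0.029197219730748597), 181)
cup ((array([0.5046, 0.3662, 0.0283]), np.float64(0.00024218802065609975)), np.float64(0.04777604594373924), 244)
[(array([163., 134.]), array([0.506 , 0.2458, 0.0245]), np.float64(0.00022)), (array([316., 132.]), array([0.5052, 0.3666, 0.0247]), np.float64(0.00027)), (array([315., 132.]), array([0.5052, 0.3661, 0.0225]), np.float64(0.00023)), (array([314., 130.]), array([0.5043, 0.3655, 0.0363]), np.float64(0.00024)), (array([316., 132.]), array([0.5053, 0.3664, 0.0333]), np.float64(0.00028))]
t 12.38 pos [0.584  0.3661 0.1497] yaw [-179.96    0.03   89.97] grip 5.79 F [ 0.2  0.4 -2. ]
travel [ 0.1  -7.97  8.65] dr [-0.001  0.001 -0.   ]
```

View pics/w6.png

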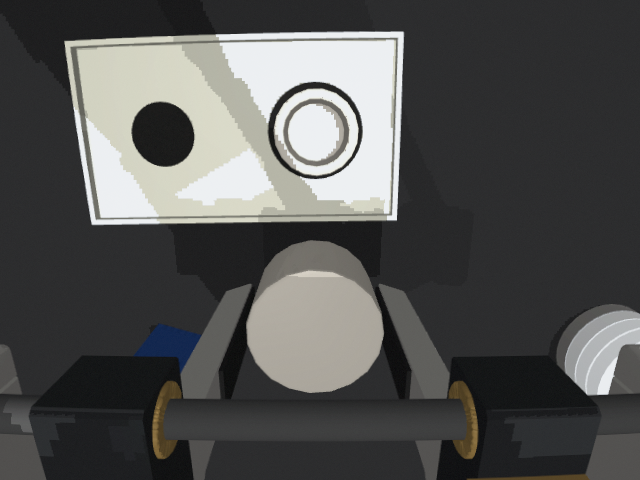

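```bash
python3 -m inch '[{"travel":[0,-3,0],"dr":[0,0,0],"grip":5.2},{"travel":[0,-6,0.5],"dr":[0,0,0],"grip":5.2},{"travel":[0.05,-7.9,2.5],"dr":[0,0,0],"grip":5.2},{"travel":[0.05,-7.9,5],"dr":[0,0,0],"grip":5.2},{"travel":[0.05,-7.9,7],"dr":[0,0,0],"grip":5.2},{"travel":[0.05,-7.9,7.5],"dr":[0,0,0],"grip":5.2},{"travel":[0.05,-7.9,7.5],"dr":[0,0,0],"grip":5.2},{"travel":[0.05,-7.9,7.5],"dr":[0,0,0],"grip":5.2},{"travel":[0.05,-7.9,7.5],"dr":[0,0,0],"grip":5.2},{"travel":[0.05,-7.9,7.5],"dr":[0,0,0],"grip":5.2}]'; python3 - <<'E'
from h import *
for i in range(3):
  eyes.read_camera("wrist"); plan([.5046,.3669,.0632],90)
E
```

```text
time_s: 13.22
ee_pos: [0.5058, 0.3677, 0.0763]
eef_rot: [3.14, -0.001, 1.571]
ft_force: [-0.2, 0.3, -1.8]
grip_width: 0.614
t 13.27 pos [0.5056 0.3677 0.0761] yaw [ 1.7992e+02 -5.0000e-02  9.0000e+01] grip 5.78 F [-0.6 -0.3 -1.8]
travel [-0.08 -0.1   1.29] dr [ 0.001 -0.001  0.   ]
t 13.32 pos [0.5055 0.3676 0.0758] yaw [ 1.7994e+02 -4.0000e-02  9.0000e+01] grip 5.8 F [ 0.1 -0.1 -2.1]
travel [-0.07 -0.09  1.26] dr [ 0.001 -0.001  0.   ]
t 13.37 pos [0.5054 0.3676 0.0756] yaw [ 1.7995e+02 -3.0000e-02  9.0010e+01] grip 5.79 F [ 0.2  0.2 -2.6]
travel [-0.07 -0.08  1.24] dr [ 0.001 -0.     0.   ]
```

```bash
python3 -m inch '[{"travel":[-0.05,-0.05,0.4],"dr":[0,0,0],"grip":5.2},{"travel":[-0.05,-0.05,0.8],"dr":[0,0,0],"grip":5.2},{"travel":[-0.05,-0.05,0.8],"dr":[0,0,0],"grip":5.2},{"travel":[-0.05,-0.05,0.8],"dr":[0,0,0],"grip":5.2},{"travel":[-0.05,-0.05,0.8],"dr":[0,0,0],"grip":5.2},{"travel":[-0.05,-0.05,0.8],"dr":[0,0,0],"grip":5.2},{"travel":[-0.05,-0.05,0.8],"dr":[0,0,0],"grip":5.2},{"travel":[-0.05,-0.05,0.8],"dr":[0,0,0],"grip":5.2}]'; python3 - <<'E'
from h import *
for i in range(2):
  eyes.read_camera("wrist"); plan([.5046,.3669,.0632],90)
E
```

```text
time_s: 14.03
ee_pos: [0.5047, 0.3671, 0.067]
eef_rot: [3.141, -0.0, 1.571]
ft_force: [0.9, -0.1, -1.7]
grip_width: 0.618
t 14.08 pos [0.5047 0.367  0.067 ] yaw [179.99  -0.    90.01] grip 5.83 F [-0.  -1.  -1.3]
travel [-0.01 -0.01  0.38] dr [ 0. -0.  0.]
t 14.13 pos [0.5047 0.3671 0.067 ] yaw [179.99  -0.    90.01] grip 5.8 F [ 0.3  0.3 -1. ]
travel [-0.02 -0.01  0.38] dr [ 0. -0.  0.]
```

```bash
python3 -m inch '[{"travel":[0,0,0.15],"dr":[0,0,0],"grip":5.2},{"travel":[0,0,0.3],"dr":[0,0,0],"grip":5.2},{"travel":[0,0,0.4],"dr":[0,0,0],"grip":5.2},{"travel":[0,0,0.4],"dr":[0,0,0],"grip":5.2},{"travel":[0,0,0.4],"dr":[0,0,0],"grip":5.2},{"travel":[0,0,0.4],"dr":[0,0,0],"grip":5.2}]'; python3 - <<'E'
from h import *
for i in range(1):
  eyes.read_camera("wrist"); plan([.5046,.3669,.0632],90)
E
```

```text
time_s: 14.63
ee_pos: [0.5048, 0.3671, 0.0632]
eef_rot: [3.141, -0.0, 1.571]
ft_force: [-0.4, -0.3, 3.4]
grip_width: 0.621
t 14.68 pos [0.5047 0.3671 0.0632] yaw [ 1.7998e+02 -1.0000e-02  9.0010e+01] grip 5.82 F [-0.7 -1.4  3. ]
travel [-0.02 -0.01 -0.  ] dr [ 0. -0.  0.]
```

Contact is at the predicted height. I'll release slowly and lift.

```bash
python3 -m inch '[{"travel":[0,0,0],"dr":[0,0,0],"grip":6.2},{"travel":[0,0,0],"dr":[0,0,0],"grip":6.8},{"travel":[0,0,0],"dr":[0,0,0],"grip":7.6},{"travel":[0,0,0],"dr":[0,0,0],"grip":8},{"travel":[0,0,0],"dr":[0,0,0],"grip":8},{"travel":[0,0,-2],"dr":[0,0,0],"grip":8},{"travel":[0,0,-6],"dr":[0,0,0],"grip":8},{"travel":[0,0,-10],"dr":[0,0,0],"grip":9},{"travel":[0,0,-12],"dr":[0,0,0],"grip":9.4},{"travel":[0,0,-12],"dr":[0,0,0],"grip":9.4},{"travel":[0,0,-12],"dr":[0,0,0],"grip":9.4}]'; python3 - <<'E'
from h import *
np.set_printoptions(suppress=True,precision=4)
p=eyes.read_camera("wrist"); C=cloud(p); save(p,"w7.png")
print(top_circle(p,C,(.504,.366),.094))
print(pads(p))
p=eyes.read_camera("scene"); save(p,"s7.png",(330,110,510,230),4)
plan([.627,-.061,.22],55)
E
```

```text
time_s: 15.6
ee_pos: [0.5049, 0.3672, 0.1837]
eef_rot: [3.14, -0.001, 1.571]
ft_force: [-0.1, 0.2, -0.3]
grip_width: 0.997
((array([0.5043, 0.3662, 0.0283]), np.float64(0.00023817490500462228)), np.float64(0.0929692556388571), 227)
[(array([183., 221.]), array([0.5059, 0.2459, 0.0244]), np.float64(0.00027))]
t 15.7 pos [0.5042 0.3667 0.1814] yaw [-179.89    0.07   90.01] grip 9.41 F [ 0.6 -0.7  0.6]
travel [-42.78  12.27  -3.83] dr [-0.001  0.002  0.611]
```

View pics/w7.png

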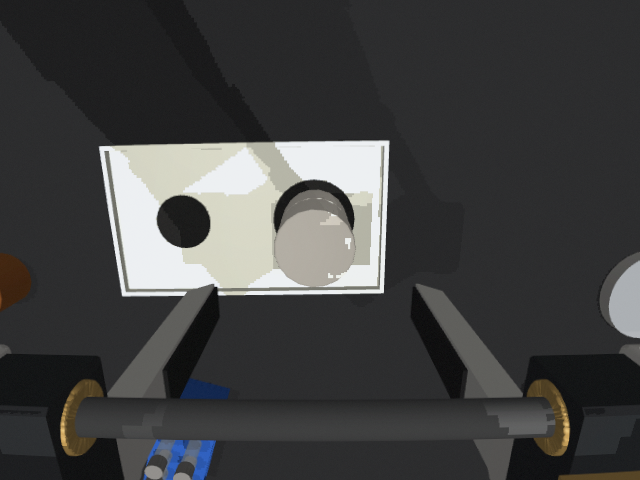

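View pics/s7.png

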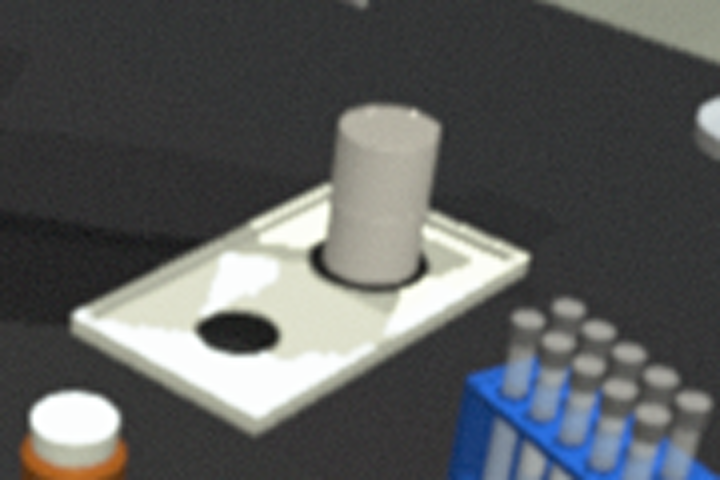

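The stack sits square, with its top centre at (.5043,.3662) and the seam aligned. Next is the amber bottle.

```bash
python3 -m inch '[{"travel":[-3,1,-1],"dr":[0,0,0.05],"grip":9.4},{"travel":[-42.8,12.3,-3.8],"dr":[0,0,0.611],"grip":9.4},{"travel":[-42.8,12.3,-3.8],"dr":[0,0,0.611],"grip":9.4},{"travel":[-42.8,12.3,-3.8],"dr":[0,0,0.611],"grip":9.4},{"travel":[-42.8,12.3,-3.8],"dr":[0,0,0.611],"grip":9.4},{"travel":[-42.8,12.3,-3.8],"dr":[0,0,0.611],"grip":9.4},{"travel":[-42.8,12.3,-3.8],"dr":[0,0,0.611],"grip":9.4},{"travel":[-42.8,12.3,-3.8],"dr":[0,0,0.611],"grip":9.4},{"travel":[-42.8,12.3,-3.8],"dr":[0,0,0.611],"grip":9.4},{"travel":[-42.8,12.3,-3.8],"dr":[0,0,0.611],"grip":9.4},{"travel":[-42.8,12.3,-3.8],"dr":[0,0,0.611],"grip":9.4},{"travel":[-42.8,12.3,-3.8],"dr":[0,0,0.611],"grip":9.4},{"travel":[-42.8,12.3,-3.8],"dr":[0,0,0.611],"grip":9.4},{"travel":[-42.8,12.3,-3.8],"dr":[0,0,0.611],"grip":9.4},{"travel":[-42.8,12.3,-3.8],"dr":[0,0,0.611],"grip":9.4},{"travel":[-42.8,12.3,-3.8],"dr":[0,0,0.611],"grip":9.4}]'; python3 - <<'E'
from h import *
np.set_printoptions(suppress=True,precision=4)
p=eyes.read_camera("wrist"); C=cloud(p); save(p,"w8.png")
q=top_circle(p,C,(.626,-.06),.1,rad=.03); print(q)
for n,x in [("red",(.705,-.069)),("yellow",(.667,-.14))]: print(n,top_circle(p,C,x,.1,rad=.03))
plan([*q[0][0][:2],.027],55)
E
```

```text
time_s: 17.03
ee_pos: [0.6276, -0.0596, 0.2206]
eef_rot: [-3.141, 0.0, 0.962]
ft_force: [-0.9, 0.2, 0.4]
grip_width: 0.999
((array([ 0.6253, -0.0609,  0.0125]), np.float64(0.00028176198157772785)), np.float64(0.09896637667994865), 91)
red ((array([ 0.7049, -0.0695,  0.0127]), np.float64(0.0003565725861188552)), np.float64(0.09898131719519551), 85)
yellow ((array([ 0.6666, -0.1406,  0.0127]), np.float64(0.00040182834352650305)), np.float64(0.09898887759268094), 85)
t 17.08 pos [ 0.6276 -0.0597  0.2208] yaw [-179.98    0.01   55.1 ] grip 9.41 F [ 0.2 -0.5  0.1]
travel [-0.23 -0.11 19.38] dr [-0.     0.     0.002]
```

View pics/w8.png

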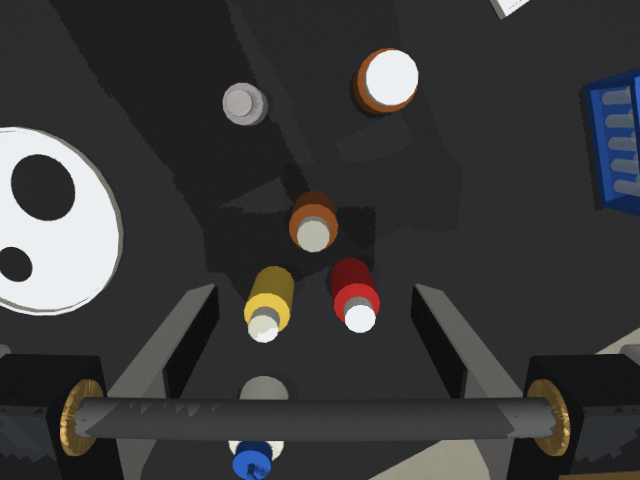

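Amber bottle cap is at (313,236), with yellow at (265,320) and red at (357,310) well clear of both finger columns. I'll descend onto the amber bottle.

```bash
python3 -m inch '[{"travel":[-0.15,-0.1,4],"dr":[0,0,0],"grip":9.4},{"travel":[-0.15,-0.1,8],"dr":[0,0,0],"grip":9.4},{"travel":[-0.15,-0.1,11],"dr":[0,0,0],"grip":9.4},{"travel":[-0.15,-0.1,14],"dr":[0,0,0],"grip":9.4},{"travel":[-0.15,-0.1,17],"dr":[0,0,0],"grip":9.4},{"travel":[-0.15,-0.1,19],"dr":[0,0,0],"grip":9.4},{"travel":[-0.15,-0.1,19.4],"dr":[0,0,0],"grip":9.4},{"travel":[-0.15,-0.1,19.4],"dr":[0,0,0],"grip":7},{"travel":[-0.15,-0.1,19.4],"dr":[0,0,0],"grip":5},{"travel":[-0.15,-0.1,19.4],"dr":[0,0,0],"grip":3.7},{"travel":[-0.15,-0.1,19.4],"dr":[0,0,0],"grip":3.7},{"travel":[-0.15,-0.1,19.4],"dr":[0,0,0],"grip":3.7},{"travel":[-0.15,-0.1,19.4],"dr":[0,0,0],"grip":3.7},{"travel":[-0.15,-0.1,19.4],"dr":[0,0,0],"grip":3.7},{"travel":[-0.15,-0.1,19.4],"dr":[0,0,0],"grip":3.7},{"travel":[-0.15,-0.1,19.4],"dr":[0,0,0],"grip":3.7},{"travel":[-0.15,-0.1,19.4],"dr":[0,0,0],"grip":3.7},{"travel":[-0.15,-0.1,19.4],"dr":[0,0,0],"grip":3.7}]'; python3 - <<'E'
from h import *
np.set_printoptions(suppress=True,precision=4)
p=eyes.read_camera("wrist"); C=cloud(p); save(p,"w9.png")
print(held(p,C,.073,.013,lim=2))
plan([.58,.2,.18],55)
E
```

```text
time_s: 18.58
ee_pos: [0.6261, -0.0616, 0.0271]
eef_rot: [3.141, -0.0, 0.96]
ft_force: [0.5, 0.4, 1.6]
grip_width: 0.441
(array([-0.0024,  0.0003]), np.float64(0.004142147973472352), np.float64(0.07179554538418398), 227)
t 18.63 pos [ 0.6261 -0.0616  0.0271] yaw [179.99  -0.01  55.  ] grip 4.14 F [-0.7  0.6  1.1]
travel [ 18.78 -18.78 -15.29] dr [ 0. -0.  0.]
```

View pics/w9.png

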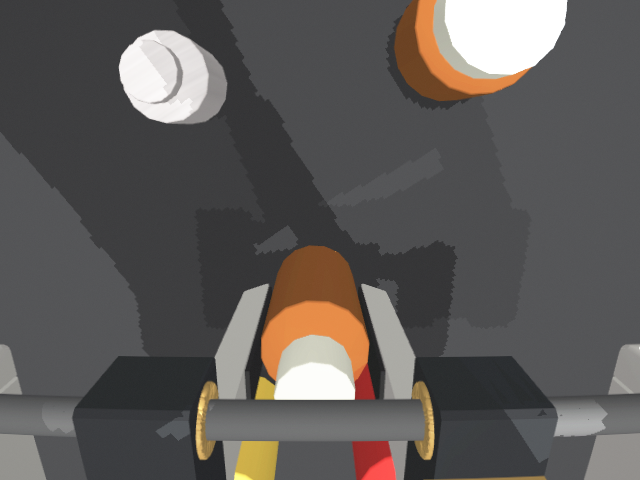

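The opening is 4.14 cm on the 42 mm body and the bottle is upright between the fingers. I'll lift and carry.

```bash
python3 -m inch '[{"travel":[0,0,-2],"dr":[0,0,0],"grip":3.7},{"travel":[0,0,-5],"dr":[0,0,0],"grip":3.7},{"travel":[0,0,-9],"dr":[0,0,0],"grip":3.7},{"travel":[0,0,-13],"dr":[0,0,0],"grip":3.7},{"travel":[1,-1.5,-14],"dr":[0,0,0],"grip":3.7},{"travel":[3,-4.5,-14],"dr":[0,0,0],"grip":3.7},{"travel":[5,-7.5,-14],"dr":[0,0,0],"grip":3.7},{"travel":[7,-10.5,-14],"dr":[0,0,0],"grip":3.7},{"travel":[9,-13.5,-14],"dr":[0,0,0],"grip":3.7},{"travel":[11,-16.5,-14],"dr":[0,0,0],"grip":3.7},{"travel":[13,-19.5,-14],"dr":[0,0,0],"grip":3.7},{"travel":[15,-22.5,-14],"dr":[0,0,0],"grip":3.7},{"travel":[17,-25.5,-14],"dr":[0,0,0],"grip":3.7},{"travel":[18.3,-27.4,-14],"dr":[0,0,0],"grip":3.7},{"travel":[18.3,-27.4,-14],"dr":[0,0,0],"grip":3.7},{"travel":[18.3,-27.4,-14],"dr":[0,0,0],"grip":3.7},{"travel":[18.3,-27.4,-14],"dr":[0,0,0],"grip":3.7},{"travel":[18.3,-27.4,-14],"dr":[0,0,0],"grip":3.7}]'; python3 - <<'E'
from h import *
plan([.5068,.2460,.032],55)
E
```

```text
time_s: 20.13
ee_pos: [0.5069, 0.2445, 0.1668]
eef_rot: [-3.142, 0.0, 0.959]
ft_force: [0.3, 0.4, -2.0]
grip_width: 0.441
t 20.13 pos [0.5069 0.2445 0.1668] yaw [-1.800e+02  2.000e-02  5.494e+01] grip 4.15 F [ 0.3  0.4 -2. ]
travel [ 0.12 -0.09 13.48] dr [-0.     0.    -0.001]
```

```bash
python3 -m inch '[{"travel":[0.1,-0.05,3],"dr":[0,0,0],"grip":3.7},{"travel":[0.1,-0.05,6],"dr":[0,0,0],"grip":3.7},{"travel":[0.1,-0.05,9],"dr":[0,0,0],"grip":3.7},{"travel":[0.1,-0.05,11.5],"dr":[0,0,0],"grip":3.7},{"travel":[0.1,-0.05,13],"dr":[0,0,0],"grip":3.7},{"travel":[0.1,-0.05,13],"dr":[0,0,0],"grip":3.7},{"travel":[0.1,-0.05,13],"dr":[0,0,0],"grip":3.7},{"travel":[0.1,-0.05,13],"dr":[0,0,0],"grip":3.7},{"travel":[0.1,-0.05,13],"dr":[0,0,0],"grip":3.7},{"travel":[0.1,-0.05,13],"dr":[0,0,0],"grip":3.7}]'; python3 - <<'E'
from h import *
p=eyes.read_camera("wrist"); save(p,"w10.png")
plan([.5068,.2460,.031],55)
E
```

```text
time_s: 20.97
ee_pos: [0.5073, 0.2467, 0.0382]
eef_rot: [3.141, -0.002, 0.96]
ft_force: [-0.3, -0.1, -1.2]
grip_width: 0.439
t 21.02 pos [0.5072 0.2467 0.038 ] yaw [ 1.7995e+02 -8.0000e-02  5.5000e+01] grip 4.17 F [-0.8  0.4 -1.6]
travel [-0.08  0.01  0.7 ] dr [ 0.001 -0.001 -0.   ]
```

View pics/w10.png

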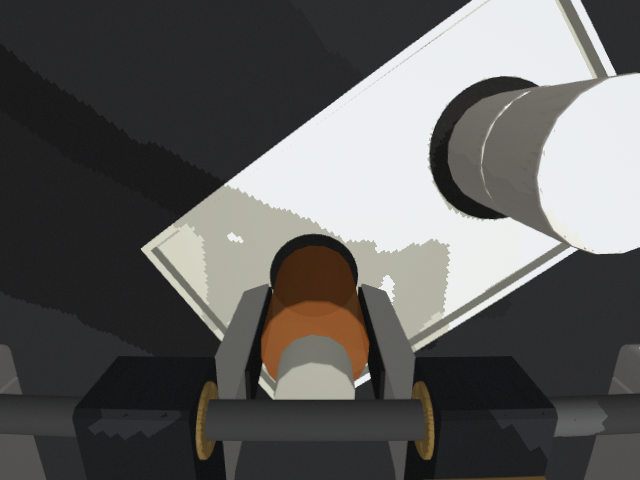

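```bash
python3 -m inch '[{"travel":[-0.05,0,0.3],"dr":[0,0,0],"grip":3.7},{"travel":[-0.05,0,0.5],"dr":[0,0,0],"grip":3.7},{"travel":[-0.05,0,0.65],"dr":[0,0,0],"grip":3.7},{"travel":[-0.05,0,0.65],"dr":[0,0,0],"grip":3.7},{"travel":[-0.05,0,0.65],"dr":[0,0,0],"grip":3.7},{"travel":[-0.05,0,0.65],"dr":[0,0,0],"grip":3.7}]'; python3 - <<'E'
from h import *
eyes.read_camera("wrist")
plan([.5068,.2460,.031],55)
E
```

```text
time_s: 21.52
ee_pos: [0.5065, 0.2462, 0.0311]
eef_rot: [3.141, -0.0, 0.96]
ft_force: [-3.2, -1.9, 7.2]
grip_width: 0.439
t 21.57 pos [0.5065 0.2462 0.0311] yaw [179.99  -0.    55.01] grip 4.15 F [-4.5 -1.8  7.8]
travel [0.   0.04 0.01] dr [ 0. -0.  0.]
```

```bash
python3 -m inch '[{"travel":[0,0,0],"dr":[0,0,0],"grip":4.6},{"travel":[0,0,0],"dr":[0,0,0],"grip":5.2},{"travel":[0,0,0],"dr":[0,0,0],"grip":6.4},{"travel":[0,0,0],"dr":[0,0,0],"grip":6.4},{"travel":[0,0,0],"dr":[0,0,0],"grip":6.4},{"travel":[0,0,-2],"dr":[0,0,0],"grip":6.4},{"travel":[0,0,-6],"dr":[0,0,0],"grip":6.4},{"travel":[0,0,-10],"dr":[0,0,0],"grip":6.4},{"travel":[0,0,-14],"dr":[0,0,0],"grip":9},{"travel":[0,0,-18],"dr":[0,0,0],"grip":9.4},{"travel":[0,0,-19],"dr":[0,0,0],"grip":9.4},{"travel":[0,0,-19],"dr":[0,0,0],"grip":9.4},{"travel":[0,0,-19],"dr":[0,0,0],"grip":9.4}]'; python3 - <<'E'
from h import *
np.set_printoptions(suppress=True,precision=4)
p=eyes.read_camera("wrist"); C=cloud(p); save(p,"w11.png")
print(top_circle(p,C,(.506,.246),.104,rad=.03),top_circle(p,C,(.504,.366),.094))
plan([.5635,.0590,.17],90)
E
```

```text
time_s: 22.65
ee_pos: [0.5063, 0.2461, 0.2198]
eef_rot: [-3.141, 0.0, 0.96]
ft_force: [-0.8, 0.2, -0.5]
grip_width: 0.986
((array([0.5051, 0.2459, 0.0125]), np.float64(0.00024617403678331624)), np.float64(0.10295407412289265), 92) ((array([0.5046, 0.3658, 0.0284]), np.float64(0.0003245919207346972)), np.float64(0.09300006743196815), 221)
t 22.7 pos [0.5059 0.246  0.2188] yaw [-179.93    0.11   55.  ] grip 9.35 F [-0.1  0.7 -0.1]
travel [-12.    15.44   4.88] dr [-0.002  0.001 -0.611]
```

View pics/w11.png

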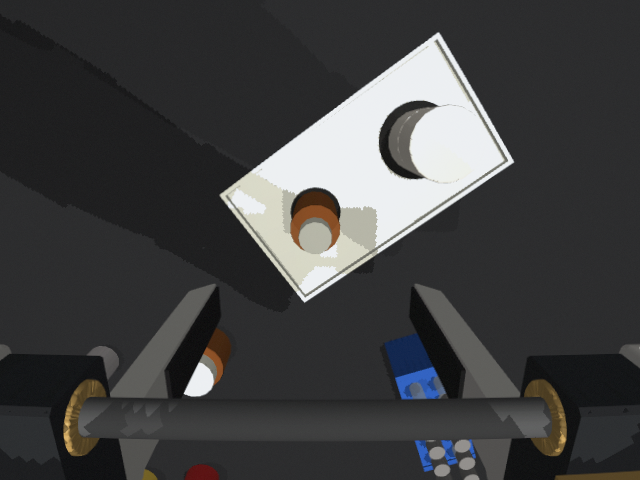

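The bottle is on the small pad: cap centre (.5051,.2459) against the pad's (.506,.2459). The jar is next, with yaw turned to 25°.

```bash
python3 -m inch '[{"travel":[-2,2.5,0.5],"dr":[0,0,0.1],"grip":9.4},{"travel":[-12,15.4,4.9],"dr":[0,0,0.524],"grip":9.4},{"travel":[-12,15.4,4.9],"dr":[0,0,0.524],"grip":9.4},{"travel":[-12,15.4,4.9],"dr":[0,0,0.524],"grip":9.4},{"travel":[-12,15.4,4.9],"dr":[0,0,0.524],"grip":9.4},{"travel":[-12,15.4,4.9],"dr":[0,0,0.524],"grip":9.4},{"travel":[-12,15.4,4.9],"dr":[0,0,0.524],"grip":9.4},{"travel":[-12,15.4,4.9],"dr":[0,0,0.524],"grip":9.4},{"travel":[-12,15.4,4.9],"dr":[0,0,0.524],"grip":9.4},{"travel":[-12,15.4,4.9],"dr":[0,0,0.524],"grip":9.4}]'; python3 - <<'E'
from h import *
np.set_printoptions(suppress=True,precision=4)
p=eyes.read_camera("wrist"); C=cloud(p); save(p,"w12.png")
q=top_circle(p,C,(.563,.059),.062,rad=.03); print(q)
plan([*q[0][0][:2],.0105],25)
E
```

```text
time_s: 23.53
ee_pos: [0.5635, 0.0608, 0.1714]
eef_rot: [-3.142, -0.0, 0.438]
ft_force: [-0.4, 0.0, 0.1]
grip_width: 0.996
((array([0.5629, 0.0589, 0.0204]), np.float64(0.00026491067091638786)), np.float64(0.060996779825990555), 154)
t 23.58 pos [0.5636 0.0607 0.1716] yaw [180.    -0.01  25.09] grip 9.4 F [-0.3  0.3 -0.3]
travel [-0.14  0.13 16.11] dr [ 0.    -0.     0.002]
```

View pics/w12.png

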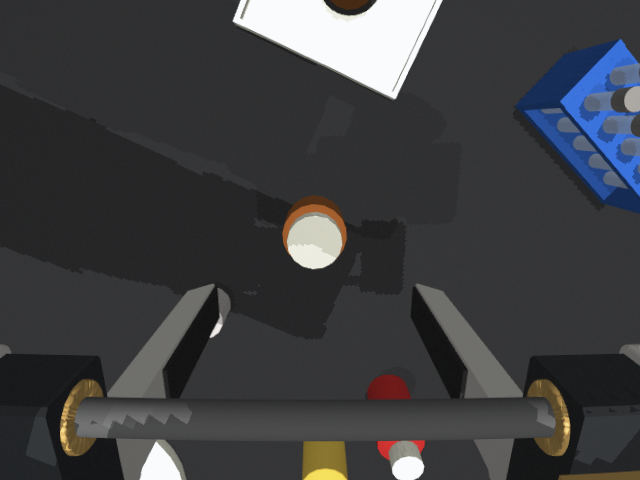

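```bash
python3 -m inch '[{"travel":[-0.1,0.1,4],"dr":[0,0,0],"grip":9.4},{"travel":[-0.1,0.1,8],"dr":[0,0,0],"grip":9.4},{"travel":[-0.1,0.1,11],"dr":[0,0,0],"grip":9.4},{"travel":[-0.1,0.1,14],"dr":[0,0,0],"grip":9.4},{"travel":[-0.1,0.1,15.5],"dr":[0,0,0],"grip":9.4},{"travel":[-0.1,0.1,15.9],"dr":[0,0,0],"grip":9.4},{"travel":[-0.1,0.1,15.9],"dr":[0,0,0],"grip":9.4},{"travel":[-0.1,0.1,15.9],"dr":[0,0,0],"grip":7},{"travel":[-0.1,0.1,15.9],"dr":[0,0,0],"grip":4.6},{"travel":[-0.1,0.1,15.9],"dr":[0,0,0],"grip":4.6},{"travel":[-0.1,0.1,15.9],"dr":[0,0,0],"grip":4.6},{"travel":[-0.1,0.1,15.9],"dr":[0,0,0],"grip":4.6},{"travel":[-0.1,0.1,15.9],"dr":[0,0,0],"grip":4.6},{"travel":[-0.1,0.1,15.9],"dr":[0,0,0],"grip":4.6},{"travel":[-0.1,0.1,15.9],"dr":[0,0,0],"grip":4.6},{"travel":[-0.1,0.1,15.9],"dr":[0,0,0],"grip":4.6},{"travel":[-0.1,0.1,15.9],"dr":[0,0,0],"grip":4.6}]'; python3 - <<'E'
from h import *
np.set_printoptions(suppress=True,precision=4)
p=eyes.read_camera("wrist"); C=cloud(p); save(p,"w13.png")
print(held(p,C,.050,.0205,lim=2))
plan([.483,-.345,.15],25)
E
```

```text
time_s: 25.0
ee_pos: [0.5634, 0.0582, 0.0127]
eef_rot: [3.141, -0.0, 0.436]
ft_force: [-0.2, -0.1, 3.5]
grip_width: 0.55
(array([-0.0014,  0.0007]), np.float64(0.00032658359366803994), np.float64(0.04836755643183557), 322)
t 25.05 pos [0.5634 0.0582 0.0127] yaw [179.99  -0.02  24.98] grip 5.15 F [-0.9  0.   4. ]
travel [-24.31  33.15 -13.74] dr [ 0. -0. -0.]
```

View pics/w13.png

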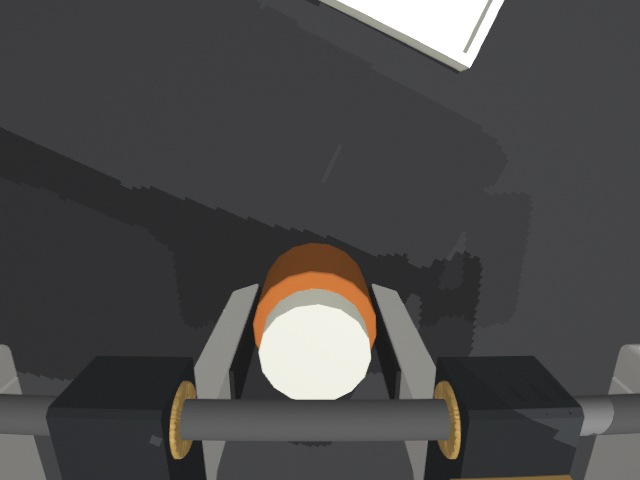

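```bash
python3 -m inch '[{"travel":[0,0,-2],"dr":[0,0,0],"grip":4.6},{"travel":[0,0,-5],"dr":[0,0,0],"grip":4.6},{"travel":[0,0,-9],"dr":[0,0,0],"grip":4.6},{"travel":[0,0,-13],"dr":[0,0,0],"grip":4.6},{"travel":[-1.2,1.6,-13.7],"dr":[0,0,0],"grip":4.6},{"travel":[-3.5,4.8,-13.7],"dr":[0,0,0],"grip":4.6},{"travel":[-5.9,8,-13.7],"dr":[0,0,0],"grip":4.6},{"travel":[-8.2,11.2,-13.7],"dr":[0,0,0],"grip":4.6},{"travel":[-10.6,14.4,-13.7],"dr":[0,0,0],"grip":4.6},{"travel":[-12.9,17.6,-13.7],"dr":[0,0,0],"grip":4.6},{"travel":[-15.3,20.8,-13.7],"dr":[0,0,0],"grip":4.6},{"travel":[-17.6,24,-13.7],"dr":[0,0,0],"grip":4.6},{"travel":[-20,27.2,-13.7],"dr":[0,0,0],"grip":4.6},{"travel":[-22.3,30.4,-13.7],"dr":[0,0,0],"grip":4.6},{"travel":[-24.3,33.1,-13.7],"dr":[0,0,0],"grip":4.6},{"travel":[-24.3,33.1,-13.7],"dr":[0,0,0],"grip":4.6},{"travel":[-24.3,33.1,-13.7],"dr":[0,0,0],"grip":4.6},{"travel":[-24.3,33.1,-13.7],"dr":[0,0,0],"grip":4.6},{"travel":[-24.3,33.1,-13.7],"dr":[0,0,0],"grip":4.6}]'; python3 - <<'E'
from h import *
np.set_printoptions(suppress=True,precision=4)
p=eyes.read_camera("wrist"); C=cloud(p); save(p,"w14.png")
h=held(p,C,.048,.0205,lim=2); print(h)
for q in pads(p): print(q)
plan([.483,-.345,.15],25)
E
```

```text
time_s: 26.63
ee_pos: [0.4831, -0.3434, 0.1493]
eef_rot: [-3.141, 0.0, 0.437]
ft_force: [-0.6, 0.5, -1.7]
grip_width: 0.547
(array([-0.0016,  0.001 ]), np.float64(0.0005083271082262819), np.float64(0.04815215922541266), 318)
(array([314., 129.]), array([ 0.448 , -0.2721,  0.0334]), np.float64(0.00023))
t 26.68 pos [ 0.4832 -0.3433  0.1494] yaw [-179.98    0.     25.06] grip 5.12 F [ 0.1 -0.9 -2.2]
travel [-0.09  0.14 -0.06] dr [-0.     0.     0.001]
```

View pics/w14.png

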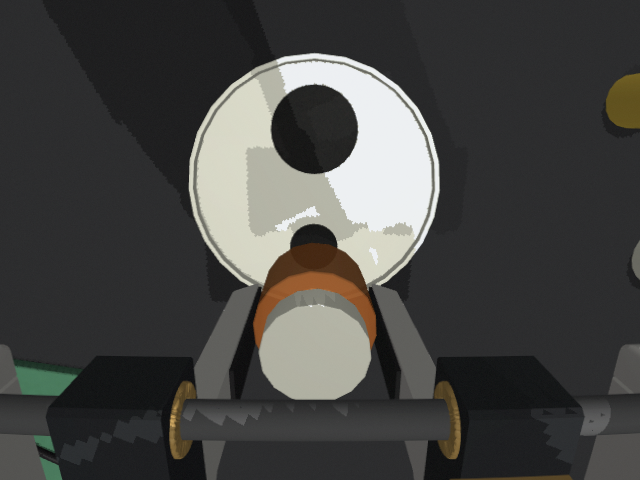

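```bash
python3 -m inch '[{"travel":[-0.05,-3,0.5],"dr":[0,0,0],"grip":4.6},{"travel":[-0.05,-6,1.5],"dr":[0,0,0],"grip":4.6},{"travel":[-0.05,-7.8,4],"dr":[0,0,0],"grip":4.6},{"travel":[-0.05,-7.8,7.5],"dr":[0,0,0],"grip":4.6},{"travel":[-0.05,-7.8,10.5],"dr":[0,0,0],"grip":4.6},{"travel":[-0.05,-7.8,12],"dr":[0,0,0],"grip":4.6},{"travel":[-0.05,-7.8,12.6],"dr":[0,0,0],"grip":4.6},{"travel":[-0.05,-7.8,12.6],"dr":[0,0,0],"grip":4.6},{"travel":[-0.05,-7.8,12.6],"dr":[0,0,0],"grip":4.6},{"travel":[-0.05,-7.8,12.6],"dr":[0,0,0],"grip":4.6},{"travel":[-0.05,-7.8,12.6],"dr":[0,0,0],"grip":4.6}]'; python3 - <<'E'
from h import *
eyes.read_camera("wrist"); plan([.4495,-.273,.0167],25)
E
```

```text
time_s: 27.6
ee_pos: [0.45, -0.2743, 0.0247]
eef_rot: [3.14, -0.001, 0.436]
ft_force: [-0.6, 0.4, -1.5]
grip_width: 0.55
t 27.65 pos [ 0.4499 -0.2742  0.0245] yaw [ 1.7991e+02 -5.0000e-02  2.4990e+01] grip 5.14 F [-0.1 -0.2 -1. ]
travel [ 0.02 -0.13  0.78] dr [ 0.002 -0.001 -0.   ]
```

```bash
python3 -m inch '[{"travel":[0,-0.1,0.3],"dr":[0,0,0],"grip":4.6},{"travel":[0,-0.1,0.5],"dr":[0,0,0],"grip":4.6},{"travel":[0,-0.1,0.5],"dr":[0,0,0],"grip":4.6},{"travel":[0,-0.1,0.6],"dr":[0,0,0],"grip":4.6},{"travel":[0,-0.1,0.7],"dr":[0,0,0],"grip":4.6},{"travel":[0,-0.1,0.7],"dr":[0,0,0],"grip":4.6},{"travel":[0,-0.1,0.7],"dr":[0,0,0],"grip":4.6}]'; python3 - <<'E'
from h import *
eyes.read_camera("wrist"); plan([.4495,-.273,.0167],25)
E
```

```text
time_s: 28.23
ee_pos: [0.449, -0.2731, 0.0166]
eef_rot: [3.141, -0.0, 0.436]
ft_force: [-1.4, 0.6, 3.4]
grip_width: 0.544
t 28.28 pos [ 0.449  -0.2732  0.0167] yaw [179.99  -0.    24.98] grip 5.13 F [-2.3  1.7  2.7]
travel [ 0.05  0.01 -0.  ] dr [ 0. -0. -0.]
```

```bash
python3 -m inch '[{"travel":[0,0,0],"dr":[0,0,0],"grip":5.6},{"travel":[0,0,0],"dr":[0,0,0],"grip":6.2},{"travel":[0,0,0],"dr":[0,0,0],"grip":7.2},{"travel":[0,0,0],"dr":[0,0,0],"grip":7.2},{"travel":[0,0,0],"dr":[0,0,0],"grip":7.2},{"travel":[0,0,-2],"dr":[0,0,0],"grip":7.2},{"travel":[0,0,-6],"dr":[0,0,0],"grip":7.2},{"travel":[0,0,-10],"dr":[0,0,0],"grip":9},{"travel":[0,0,-14],"dr":[0,0,0],"grip":9.4},{"travel":[0,0,-15],"dr":[0,0,0],"grip":9.4},{"travel":[0,0,-15],"dr":[0,0,0],"grip":9.4},{"travel":[0,0,-15],"dr":[0,0,0],"grip":9.4}]'; python3 - <<'E'
from h import *
np.set_printoptions(suppress=True,precision=4)
p=eyes.read_camera("wrist"); C=cloud(p); save(p,"w15.png")
print(top_circle(p,C,(.449,-.272),.066))
for q in pads(p): print(q)
plan([.5072,-.0520,.16],25)
E
```

```text
time_s: 29.28
ee_pos: [0.4489, -0.273, 0.1659]
eef_rot: [3.141, -0.0, 0.436]
ft_force: [-0.5, 0.7, 0.2]
grip_width: 0.996
((array([ 0.4477, -0.2727,  0.0204]), np.float64(0.00026700342949866914)), np.float64(0.0649907939867086), 159)
(array([315., 321.]), array([ 0.4876, -0.3578,  0.0192]), np.float64(0.00029))
t 29.33 pos [ 0.4485 -0.2727  0.165 ] yaw [-179.91    0.05   24.98] grip 9.39 F [ 0.6 -0.4 -0.3]
travel [ 14.64 -17.53   0.51] dr [-0.002  0.001 -0.   ]
```

View pics/w15.png

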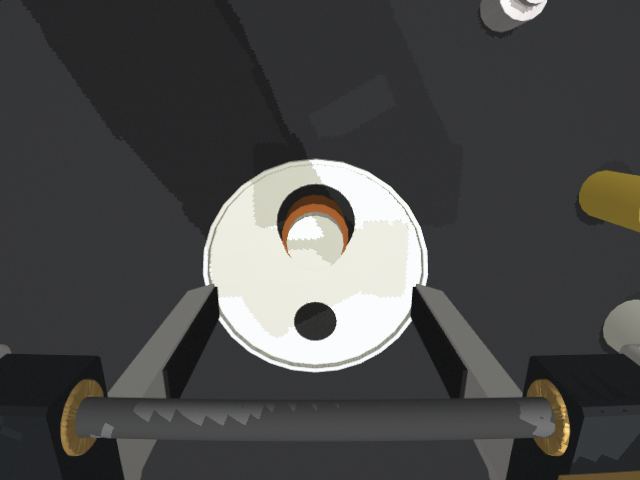

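The jar is at (.4477,-.2727) against the pad's (.448,-.2721), and the small pad is at (.4876,-.3578). The weight is next.

```bash
python3 -m inch '[{"travel":[2,-2.4,0],"dr":[0,0,0],"grip":9.4},{"travel":[14.6,-17.5,0.5],"dr":[0,0,0],"grip":9.4},{"travel":[14.6,-17.5,0.5],"dr":[0,0,0],"grip":9.4},{"travel":[14.6,-17.5,0.5],"dr":[0,0,0],"grip":9.4},{"travel":[14.6,-17.5,0.5],"dr":[0,0,0],"grip":9.4},{"travel":[14.6,-17.5,0.5],"dr":[0,0,0],"grip":9.4},{"travel":[14.6,-17.5,0.5],"dr":[0,0,0],"grip":9.4},{"travel":[14.6,-17.5,0.5],"dr":[0,0,0],"grip":9.4},{"travel":[14.6,-17.5,0.5],"dr":[0,0,0],"grip":9.4},{"travel":[14.6,-17.5,0.5],"dr":[0,0,0],"grip":9.4},{"travel":[14.6,-17.5,0.5],"dr":[0,0,0],"grip":9.4}]'; python3 - <<'E'
from h import *
np.set_printoptions(suppress=True,precision=4)
p=eyes.read_camera("wrist"); C=cloud(p); save(p,"w16.png")
q=top_circle(p,C,(.507,-.052),.053,rad=.02); print(q, top_circle(p,C,(.507,-.052),.036,tol=.003,rad=.025))
plan([*q[0][0][:2],.008],25)
E
```

```text
time_s: 30.25
ee_pos: [0.5071, -0.0538, 0.161]
eef_rot: [-3.141, 0.001, 0.434]
ft_force: [-0.2, -1.1, -0.1]
grip_width: 0.998
((array([ 0.5074, -0.0529,  0.0106]), np.float64(0.00023650645628833745)), np.float64(0.05190835337668226), 81) ((array([ 0.5073, -0.0528,  0.0173]), np.float64(0.0002787397658982396)), np.float64(0.03588779954460514), 125)
t 30.3 pos [ 0.5072 -0.0537  0.1612] yaw [-179.99    0.02   24.89] grip 9.4 F [ 0.8 -0.5 -0.3]
travel [ 0.06 -0.06 15.32] dr [-0.     0.    -0.002]
```

View pics/w16.png

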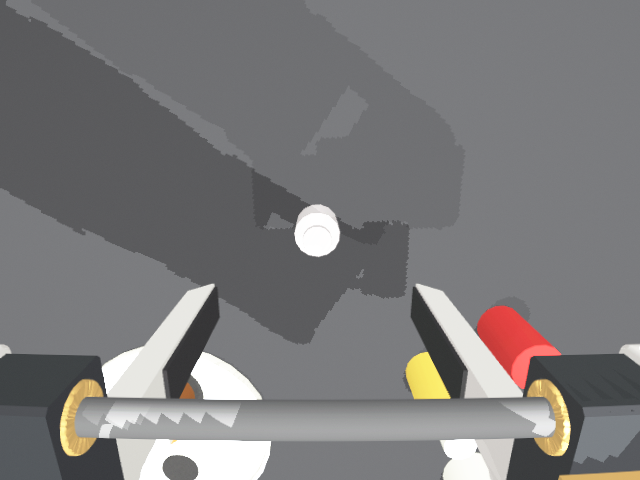

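```bash
python3 -m inch '[{"travel":[0.1,-0.05,4],"dr":[0,0,0],"grip":9.4},{"travel":[0.1,-0.05,8],"dr":[0,0,0],"grip":8},{"travel":[0.1,-0.05,11],"dr":[0,0,0],"grip":7},{"travel":[0.1,-0.05,13.5],"dr":[0,0,0],"grip":7},{"travel":[0.1,-0.05,14.8],"dr":[0,0,0],"grip":7},{"travel":[0.1,-0.05,15.2],"dr":[0,0,0],"grip":7},{"travel":[0.1,-0.05,15.2],"dr":[0,0,0],"grip":7},{"travel":[0.1,-0.05,15.2],"dr":[0,0,0],"grip":5},{"travel":[0.1,-0.05,15.2],"dr":[0,0,0],"grip":3.1},{"travel":[0.1,-0.05,15.2],"dr":[0,0,0],"grip":3.1},{"travel":[0.1,-0.05,15.2],"dr":[0,0,0],"grip":3.1},{"travel":[0.1,-0.05,15.2],"dr":[0,0,0],"grip":3.1},{"travel":[0.1,-0.05,15.2],"dr":[0,0,0],"grip":3.1},{"travel":[0.1,-0.05,15.2],"dr":[0,0,0],"grip":3.1},{"travel":[0.1,-0.05,15.2],"dr":[0,0,0],"grip":3.1},{"travel":[0.1,-0.05,15.2],"dr":[0,0,0],"grip":3.1},{"travel":[0.1,-0.05,15.2],"dr":[0,0,0],"grip":3.1}]'; python3 - <<'E'
from h import *
np.set_printoptions(suppress=True,precision=4)
p=eyes.read_camera("wrist"); C=cloud(p); save(p,"w17.png")
print(held(p,C,.043,.011,lim=2))
plan([.521,-.430,.15],25)
E
```

```text
time_s: 31.72
ee_pos: [0.5083, -0.0519, 0.0098]
eef_rot: [3.141, -0.0, 0.436]
ft_force: [-1.7, -0.3, 5.0]
grip_width: 0.378
(array([-0.0009, -0.0004]), np.float64(0.0002999416857986098), np.float64(0.04216349414299578), 164)
t 31.77 pos [ 0.5083 -0.0519  0.0098] yaw [179.98  -0.02  24.98] grip 3.52 F [-1.6 -0.4  6.8]
travel [-14.81  34.81 -14.01] dr [ 0. -0. -0.]
```

View pics/w17.png

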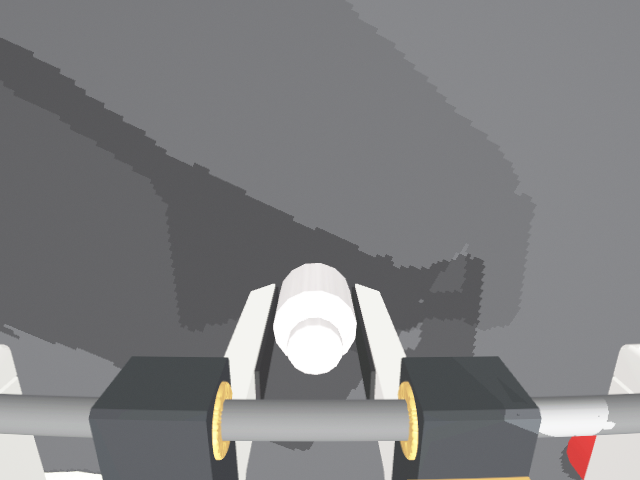

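```bash
python3 -m inch '[{"travel":[0,0,-2],"dr":[0,0,0],"grip":3.1},{"travel":[0,0,-5],"dr":[0,0,0],"grip":3.1},{"travel":[0,0,-9],"dr":[0,0,0],"grip":3.1},{"travel":[0,0,-12],"dr":[0,0,0],"grip":3.1},{"travel":[-0.7,1.3,-14],"dr":[0,0,0],"grip":3.1},{"travel":[-2.4,4.4,-14],"dr":[0,0,0],"grip":3.1},{"travel":[-4.1,7.5,-14],"dr":[0,0,0],"grip":3.1},{"travel":[-5.8,10.6,-14],"dr":[0,0,0],"grip":3.1},{"travel":[-7.5,13.7,-14],"dr":[0,0,0],"grip":3.1},{"travel":[-9.2,16.8,-14],"dr":[0,0,0],"grip":3.1},{"travel":[-10.9,19.9,-14],"dr":[0,0,0],"grip":3.1},{"travel":[-12.6,23,-14],"dr":[0,0,0],"grip":3.1},{"travel":[-14,25.6,-14],"dr":[0,0,0],"grip":3.1},{"travel":[-14.7,26.8,-14],"dr":[0,0,0],"grip":3.1},{"travel":[-14.7,26.8,-14],"dr":[0,0,0],"grip":3.1},{"travel":[-14.7,26.8,-14],"dr":[0,0,0],"grip":3.1},{"travel":[-14.7,26.8,-14],"dr":[0,0,0],"grip":3.1},{"travel":[-14.7,26.8,-14],"dr":[0,0,0],"grip":3.1}]'; python3 - <<'E'
from h import *
np.set_printoptions(suppress=True,precision=4)
p=eyes.read_camera("wrist"); C=cloud(p); save(p,"w18.png")
print(held(p,C,.042,.011,lim=2))
plan([.4885,-.3574,.014],25)
E
```

```text
time_s: 33.27
ee_pos: [0.4884, -0.3556, 0.1495]
eef_rot: [-3.141, 0.0, 0.437]
ft_force: [0.5, 0.5, -3.3]
grip_width: 0.374
(array([-0.0009, -0.0002]), np.float64(0.0003574897260990887), np.float64(0.04192578450406201), 174)
t 33.32 pos [ 0.4884 -0.3558  0.1496] yaw [-180.     -0.     25.06] grip 3.5 F [-0.2  0.1 -2.4]
travel [-0.06  0.15 13.56] dr [-0.    -0.     0.001]
```

View pics/w18.png

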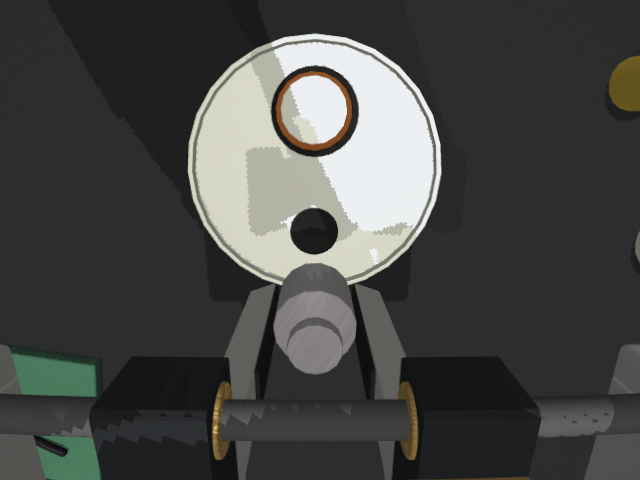

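```bash
python3 -m inch '[{"travel":[-0.05,0.1,3],"dr":[0,0,0],"grip":3.1},{"travel":[-0.05,0.1,6],"dr":[0,0,0],"grip":3.1},{"travel":[-0.05,0.1,9],"dr":[0,0,0],"grip":3.1},{"travel":[-0.05,0.1,11.5],"dr":[0,0,0],"grip":3.1},{"travel":[-0.05,0.1,12.7],"dr":[0,0,0],"grip":3.1},{"travel":[-0.05,0.1,12.9],"dr":[0,0,0],"grip":3.1},{"travel":[-0.05,0.1,12.9],"dr":[0,0,0],"grip":3.1},{"travel":[-0.05,0.1,12.9],"dr":[0,0,0],"grip":3.1},{"travel":[-0.05,0.1,12.9],"dr":[0,0,0],"grip":3.1},{"travel":[-0.05,0.1,12.9],"dr":[0,0,0],"grip":3.1},{"travel":[-0.05,0.1,12.9],"dr":[0,0,0],"grip":3.1}]'; python3 - <<'E'
from h import *
p=eyes.read_camera("wrist"); save(p,"w19.png"); plan([.4885,-.3575,.0138],25)
E
```

```text
time_s: 34.23
ee_pos: [0.4883, -0.3583, 0.0214]
eef_rot: [3.14, -0.001, 0.436]
ft_force: [-0.0, -0.2, -3.7]
grip_width: 0.375
t 34.28 pos [ 0.4882 -0.3582  0.0212] yaw [ 1.7994e+02 -3.0000e-02  2.4980e+01] grip 3.53 F [-0.3 -0.9 -2.2]
travel [ 0.05 -0.05  0.74] dr [ 0.001 -0.    -0.   ]
```

View pics/w19.png

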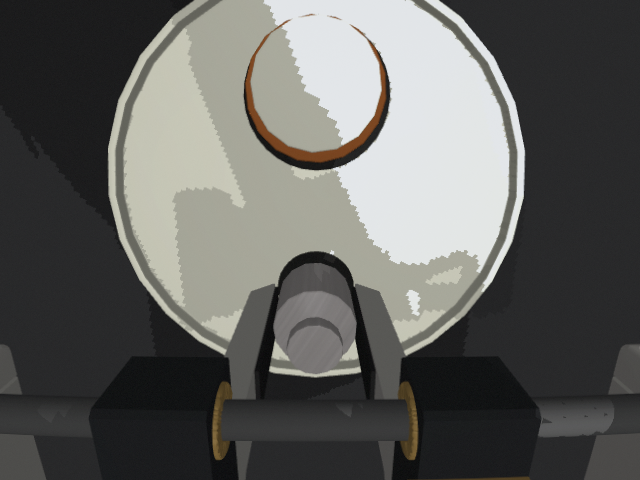

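```bash
python3 -m inch '[{"travel":[0.05,0,0.3],"dr":[0,0,0],"grip":3.1},{"travel":[0.05,0,0.4],"dr":[0,0,0],"grip":3.1},{"travel":[0.05,0,0.4],"dr":[0,0,0],"grip":3.1},{"travel":[0.05,0,0.4],"dr":[0,0,0],"grip":3.1},{"travel":[0.05,0,0.5],"dr":[0,0,0],"grip":3.1},{"travel":[0.05,0,0.6],"dr":[0,0,0],"grip":3.1},{"travel":[0.05,0,0.65],"dr":[0,0,0],"grip":3.1},{"travel":[0.05,0,0.65],"dr":[0,0,0],"grip":3.1},{"travel":[0.05,0,0.65],"dr":[0,0,0],"grip":3.1}]'; python3 - <<'E'
from h import *
p=eyes.read_camera("wrist"); plan([.4885,-.3575,.0138],25)
E
```

```text
time_s: 35.03
ee_pos: [0.4885, -0.3578, 0.014]
eef_rot: [3.142, -0.0, 0.436]
ft_force: [0.4, 0.2, -2.8]
grip_width: 0.372
t 35.08 pos [ 0.4884 -0.3578  0.0139] yaw [180.    -0.    24.98] grip 3.54 F [ 0.  -0.  -3.1]
travel [ 0.02 -0.03  0.01] dr [ 0. -0. -0.]
```

Just above contact, so I'll lower another millimetre until it touches, then check the force.

```bash
python3 -m inch '[{"travel":[0,0,0.05],"dr":[0,0,0],"grip":3.1},{"travel":[0,0,0.1],"dr":[0,0,0],"grip":3.1},{"travel":[0,0,0.1],"dr":[0,0,0],"grip":3.1},{"travel":[0,0,0.1],"dr":[0,0,0],"grip":3.1}]'
```

```text
time_s: 35.42
ee_pos: [0.4885, -0.3579, 0.0138]
eef_rot: [3.141, -0.0, 0.436]
ft_force: [-5.0, 3.1, 8.5]
grip_width: 0.375
```

```bash
python3 -m inch '[{"travel":[0,0,0],"dr":[0,0,0],"grip":4},{"travel":[0,0,0],"dr":[0,0,0],"grip":4.6},{"travel":[0,0,0],"dr":[0,0,0],"grip":5.6},{"travel":[0,0,0],"dr":[0,0,0],"grip":5.6},{"travel":[0,0,0],"dr":[0,0,0],"grip":5.6},{"travel":[0,0,-2],"dr":[0,0,0],"grip":5.6},{"travel":[0,0,-6],"dr":[0,0,0],"grip":5.6},{"travel":[0,0,-10],"dr":[0,0,0],"grip":7},{"travel":[0,0,-14],"dr":[0,0,0],"grip":9},{"travel":[0,0,-16],"dr":[0,0,0],"grip":9.4},{"travel":[0,0,-16],"dr":[0,0,0],"grip":9.4},{"travel":[0,0,-16],"dr":[0,0,0],"grip":9.4}]'; python3 - <<'E'
from h import *
np.set_printoptions(suppress=True,precision=4)
p=eyes.read_camera("wrist"); C=cloud(p); save(p,"w20.png",(180,130,460,340),2.8)
print(top_circle(p,C,(.448,-.272),.066,rad=.03),top_circle(p,C,(.4876,-.3578),.057,rad=.02),top_circle(p,C,(.4876,-.3578),.04,tol=.003,rad=.025))
p=eyes.read_camera("top"); save(p,"t20.png"); p=eyes.read_camera("scene"); save(p,"s20.png")
plan([.48,-.35,.2],25)
E
```

```text
time_s: 36.42
ee_pos: [0.4887, -0.358, 0.1737]
eef_rot: [3.14, -0.001, 0.436]
ft_force: [-1.0, 0.4, -1.4]
grip_width: 0.913
((array([ 0.4479, -0.2735,  0.0204]), np.float64(0.00022817033764261328)), np.float64(0.06503889372584903), 175) ((array([ 0.4878, -0.3587,  0.0106]), np.float64(0.00024753481480185933)), np.float64(0.05589062624110441), 80) ((array([ 0.4877, -0.3586,  0.0173]), np.float64(0.00027330779857987896)), np.float64(0.03993958197925576), 122)
t 36.57 pos [ 0.488  -0.3574  0.1712] yaw [-179.86    0.07   24.98] grip 9.36 F [-0.4  0.2 -0.7]
travel [-0.41 -1.02 -2.88] dr [-0.002  0.001 -0.   ]
```

View pics/w20.png

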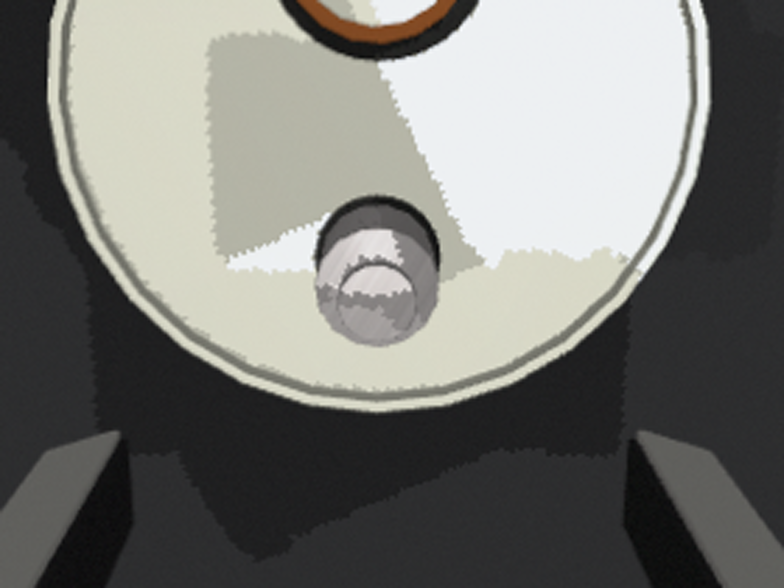

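View pics/t20.png

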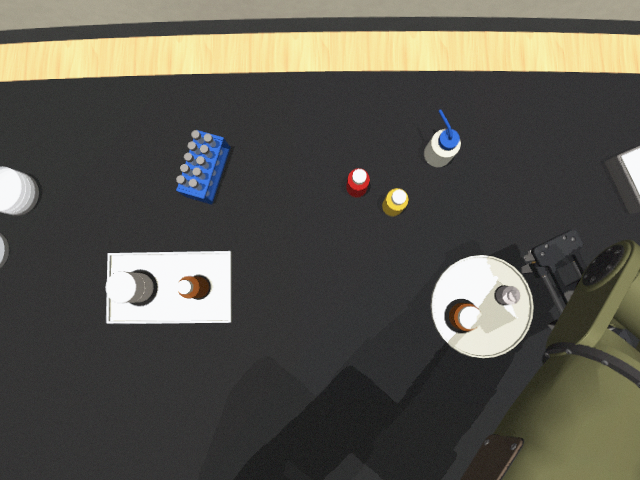

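View pics/s20.png

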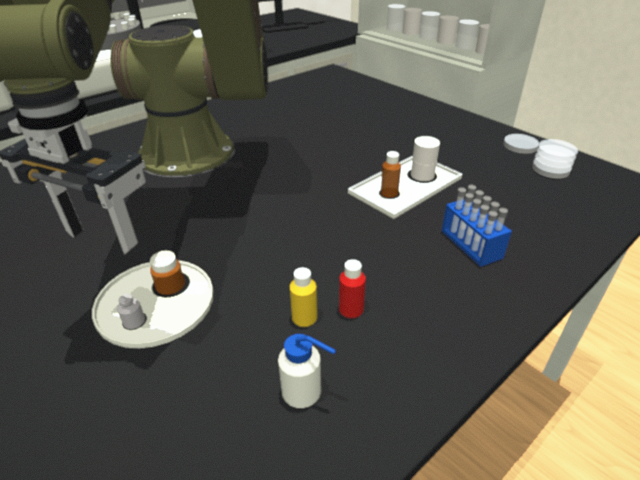

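```bash
python3 -c "
from bench import job_done,get_obs
print(get_obs()['time_s'],job_done())"
```

```text
the job is handed in; nothing more can be done
36.5667 None
```

I made up both kits in the order asked and handed the job in at 36.6 s. `job_done()` reports no verdict.

| Item | Measured centre (m) | Pad centre (m) |
|---|---|---|
| cup, large pad of the long tray | (.5042, .3662) | (.5043, .3655) |
| cover on the cup, rim on rim | (.5043, .3662), about 0.1 mm off the cup | – |
| tall amber bottle, small pad of the long tray | (.5051, .2459) | (.5060, .2459) |
| jar, large pad of the round tray | (.4477, -.2727) | (.4480, -.2721) |
| weight, small pad of the round tray | (.4878, -.3587) | (.4876, -.3578) |

The last top and scene pictures show everything upright and the gripper clear. The tube rack, wash bottle and the red and yellow bottles are at the same pixels as at the start.

- **Camera disagreement:** the top and scene cameras disagreed with each other by up to about 5 mm in y. I used the wrist camera for every grasp and placing.
- **Weight reading:** the final wrist picture was taken while the arm was still settling. It read the jar 0.8 mm off its earlier value, so the weight's apparent 0.9 mm offset is probably mostly that shift.

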